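Close down the egg-poaching station

ROBOT

A 6-joint arm with a two-finger parallel gripper is mounted at the origin on a cart in front of the work surface, level with it; the furniture and walls round the work are solid. World frame = base frame: x ahead of the robot, y to its left, z up, the work surface at z = 0. Lengths are in m, angles in degrees, forces in N, time in s.
With the tool pointing down it reaches from about 0.35 to 0.975 m from the base axis. Payload 7.1 kg.
Tool frame: the origin (TCP) lies at the very end of the fingers, on their centre line; the grasp point (between the pads) lies 19 mm behind it; z points along the fingers, y is the line along which they close (so a half turn about z gives the same grasp; the last joint's range is limited). The gripper opens to 88 mm and grips with 3 to 60 N. Pads are 20 mm wide; open, the fingers measure 115 mm over their backs; the gripper's body (75 mm by 178 mm) begins 61 mm behind the grasp point.
Start: joints at [-70.302, 24.242, 93.386, -0, 62.372, -1.089], TCP at [0.222, -0.584, 0.223] pointing down, gripper open.
Joint ranges: [-172.04, 172.04], [-51.8, 120.97], [4.93, 147.93], [-75.15, 255.16], [6.16, 154.13], [-145.62, 145.62]. Speed limits (degrees/s): [136.94, 136.94, 172.46, 180, 180, 180].

INTERFACE

Orientations are given as a 3x3 rotation matrix whose columns are the frame's x, y, z axes.
In Python, from cell import arm gives the robot as it stands.
- The arm moves only by the tool play_rows, never from a script. Its argument "moves" is a list that holds one entry, the list of rows, each a list of 5 numbers: the shift along the tool's x, y, z each as a share of 0.02 m, from -1 to 1, then the turn about the tool's z as a share of 0.15 rad, from -1 to 1, then the opening, from 0 (shut) to 1 (fully open). In form: [[[dx, dy, dz, roll, claw], ...]]. A call has 1 to 12 rows; each row shifts and turns the commanded pose from where the row before left it, along the tool's axes as they then stand; what a row does not reach is not made up. A row lasts 1/8 s, in which the tool goes at most 62.5 mm and 10.7 degrees, less where a joint would pass 70% of its speed; a pose out of reach is approached as far as the arm can. A call with a number of a shift or a turn outside -1 to 1 is refused whole. A call with a gripper value outside its range is refused whole. The fingers move at their own pace and stop on an object; "squeeze" is the grip in N (left out, the last holds). Time passes only in rows, so rows that do not move let the fingers close. It gives the time, the measured TCP pose, the force, the opening and the grip force at its end, in the units of the state.
- arm.read_state(): the state, without advancing time (a new reading comes with each control period).
- arm.grab_frame(name): name is "scene" or "top" or "wrist"; returns a dict with "frame" (384x512x3 uint8, blue, green, red), "fx", "fy", "cx", "cy" (pixels), "distortion" ([k1, k2, p1, p2, k3] as OpenCV has them; the pictures are not rectified), "R" (3x3) and "t" (3): a world point X has camera coordinates R X + t; the wrist camera has in their place "tool_from_camera" (4x4, takes a point from camera to tool coordinates, whose origin is the TCP and whose axes are the flange's). Camera axes: x right, y down, z forward; pixel columns grow to the right and rows downward; lengths in m; the calibration is good to about 2 mm. A picture is of the moment at which its call begins: read the wrist's pose just before it. There is no depth.
- arm.job_done(): hands the job in; it is judged then, once.
The state is a dict: "clock": time; "joint_pos": joint angles; "qvel": joint speeds; "joint_torque": joint torques, N m; "tool_pos": TCP position; "tcp_rot": TCP orientation; "contact_force": force on the tool from outside, world axes, zero at the start; "torque": the same for the moment, N m; "finger_gap": opening from 0.0 (shut) to 1.0 (fully open); "gripper_force": force on a finger pad.
Only numpy, scipy, OpenCV 4.12 (cv2) and the standard library are available. Lean on these libraries where they do the work, as an engineer would, in place of code of your own. Each camera call takes 0.05 s, during which the arm holds its last target. There are 200 camera calls.

TASK

Close down the egg-poaching station: turn the hob's dial fully back to off, then slide the pan with its poaching cups, without lifting or tipping it, off the red hot zone until it is centred on the green resting zone. Then hang every poaching cup by its hook over the drip rail behind the hob, and last put the lid squarely on the pan so that it seats all round. Leave the timer and the spoon where they are.

Things in the scene. Friction and masses are not known exactly. Their poses are not given: they have to be found in the camera images.
- hob: two-zone induction hob, a fixed steel box 270 (its x) x 560 (its y) x 55 mm high with a black glass top; origin at the centre of its underside, x to the rear, y to the left. Two round zones lie on the glass 210 mm apart (at y +165 and -45 mm), one ringed red, one green; which is which changes. The dial is near the front of the right end
- dial (a joint): the hob's power dial, rad, 0 = off (a firm stop), up to 1.5 = full, growing clockwise from above; it stays where it is left (friction about 0.04 N m)
- dial_grip (a point): point on the dial's vertical axis at the height to grip it, 37 mm above the glass; the dial is a black knob 40 mm across with a bar grip over its middle, 38 long x 14 wide, its top at 44 mm above the glass. The bar turns with the dial; at off it lies along the hob's x and the white mark on its top points to the front, at the white off line on the glass
- hot_zone: red-ringed hot zone on the hob glass (flat marking, ring 200 mm across), origin at its centre; the pan starts on it
- rest_zone: green-ringed resting zone on the hob glass (flat marking, ring 200 mm across), origin at its centre
- pan: shallow round steel pan, 180 mm across outside, 172 inside, 70 mm high, floor 5 mm thick, 0.6 kg; origin at the centre of its underside, z up. Two black stub handles point along its +y (left) and -y (right), 20 mm wide (pan's x), 14 mm thick, from 96 to 143 mm from the centre, with a round end 26 mm across; grip them from above across the width. It slides on the glass
- pan_left_handle (a point): grip point in the middle of the stub handle on the pan's +y side, 112 mm from the pan's axis, 50 mm above its underside
- pan_right_handle (a point): grip point in the middle of the stub handle on the pan's -y side, 112 mm from the pan's axis, 50 mm above its underside
- drip_rail: fixed steel drip tray 100 x 450 x 18 mm behind the hob with a round horizontal bar 12 mm thick over it along its y axis, the bar's axis 240 mm above the worktop, straight between y = -190 and +190 mm, on a post at each end; origin at the centre of its underside, x to the rear, y along the bar
- rail_mid (a point): middle of the bar, on its axis (axes as drip_rail)
- lid: round steel pan lid 185 mm across; beneath it a locating rim 163 mm across and 6 mm deep drops inside the pan; on top a round black knob 32 mm across, 22 to 47 mm above the lid's underside. Origin at the centre of its underside (bottom of the rim), z up. Seated, its origin is 64 mm above the pan's. 0.22 kg; lies knob up on the worktop to the left
- timer: kitchen timer, white with a red dial on top, 67 mm across, 51 mm high, a bystander; origin under its centre
- spoon: steel table spoon 191 mm long, lying on the worktop, a bystander; origin under its centre
- cup1: poaching cup (3 or 4 of the four are there), 0.08 kg: perforated steel cup 61 mm across, 36 mm high; a flat strap rises from its -x side to a hook above its middle, topped by a black grip tab 26 (its x) x 14 (its y) x 36 mm high, 146 to 182 mm above the underside, gripped from above across its y. Origin at the centre of the underside, z up; starts standing in the pan
- cup1_seat (a point): point in the cup's hook where the bar's axis lies when it hangs, on the cup's axis 133 mm above its underside. The hook is a slot open downward, 26 mm wide along the cup's x (strap on -x, lip on +x, lip's end 110 mm above the underside) and open to both sides along y, its top peaked; the cup hangs with the bar along its y, either way round
- cup2: poaching cup (3 or 4 of the four are there), 0.08 kg: perforated steel cup 61 mm across, 36 mm high; a flat strap rises from its -x side to a hook above its middle, topped by a black grip tab 26 (its x) x 14 (its y) x 36 mm high, 146 to 182 mm above the underside, gripped from above across its y. Origin at the centre of the underside, z up; starts standing in the pan
- cup2_seat (a point): point in the cup's hook where the bar's axis lies when it hangs, on the cup's axis 133 mm above its underside. The hook is a slot open downward, 26 mm wide along the cup's x (strap on -x, lip on +x, lip's end 110 mm above the underside) and open to both sides along y, its top peaked; the cup hangs with the bar along its y, either way round
- cup3: poaching cup (3 or 4 of the four are there), 0.08 kg: perforated steel cup 61 mm across, 36 mm high; a flat strap rises from its -x side to a hook above its middle, topped by a black grip tab 26 (its x) x 14 (its y) x 36 mm high, 146 to 182 mm above the underside, gripped from above across its y. Origin at the centre of the underside, z up; starts standing in the pan
- cup3_seat (a point): point in the cup's hook where the bar's axis lies when it hangs, on the cup's axis 133 mm above its underside. The hook is a slot open downward, 26 mm wide along the cup's x (strap on -x, lip on +x, lip's end 110 mm above the underside) and open to both sides along y, its top peaked; the cup hangs with the bar along its y, either way round
- cup4: poaching cup (3 or 4 of the four are there), 0.08 kg: perforated steel cup 61 mm across, 36 mm high; a flat strap rises from its -x side to a hook above its middle, topped by a black grip tab 26 (its x) x 14 (its y) x 36 mm high, 146 to 182 mm above the underside, gripped from above across its y. Origin at the centre of the underside, z up; starts standing in the pan
- cup4_seat (a point): point in the cup's hook where the bar's axis lies when it hangs, on the cup's axis 133 mm above its underside. The hook is a slot open downward, 26 mm wide along the cup's x (strap on -x, lip on +x, lip's end 110 mm above the underside) and open to both sides along y, its top peaked; the cup hangs with the bar along its y, either way round
There are look-alikes about, which are no part of the job. Leave any pink look-alike of the cup3 alone.

How it is judged (in metres and radians):
On the way, in this order (a step that is already met when the one before it is completed fails the run):
1. the dial is turned back to off (value of joint dial below 0.1 rad), for 0.2 s.
2. the pan has been slid onto the green resting zone, centred within 15 mm, and is still (value of joint dial below 0.1 rad and horizontal distance between pan and rest_zone below 0.015 m and linear speed of pan below 0.02 m/s), for 0.3 s.
3. every poaching cup that is there hangs by its hook on the bar of the drip rail, let go (x of cup1_seat in the frame of rail_mid between -0.008 and 0.008 m and z of cup1_seat in the frame of rail_mid between -0.006 and 0.009 m and y of cup1_seat in the frame of rail_mid between -0.19 and 0.19 m and angle between each of cup1, cup2, cup3, cup4's own z axis and vertical below 0.25 rad and linear speed of each of cup1, cup2, cup3, cup4 below 0.05 m/s and contact force between each of cup1, cup2, cup3, cup4 and the fingers below 0.1 N and x of cup2_seat in the frame of rail_mid between -0.008 and 0.008 m and z of cup2_seat in the frame of rail_mid between -0.006 and 0.009 m and y of cup2_seat in the frame of rail_mid between -0.19 and 0.19 m and x of cup3_seat in the frame of rail_mid between -0.008 and 0.008 m and z of cup3_seat in the frame of rail_mid between -0.006 and 0.009 m and y of cup3_seat in the frame of rail_mid between -0.19 and 0.19 m and x of cup4_seat in the frame of rail_mid between -0.008 and 0.008 m and z of cup4_seat in the frame of rail_mid between -0.006 and 0.009 m and y of cup4_seat in the frame of rail_mid between -0.19 and 0.19 m), for 0.3 s.
4. the lid sits on the pan, seated all round (horizontal distance between lid and pan below 0.008 m and z of lid in the frame of pan between 0.06 and 0.068 m and angle between lid's own z axis and vertical below 0.04 rad and linear speed of lid below 0.02 m/s and contact force between lid and the fingers below 0.1 N), for 0.3 s.
At the end, for the whole second after the job is handed in: Dial within 0.1 rad of off; pan within 15 mm of the green zone's centre; each cup present hanging with the bar in its hook (seat point within 8 mm of the bar's axis, lean under 0.25 rad); lid centred on the pan within 8 mm, seated within 4 mm of height and level; all still and let go (all of step 2 and all of step 3 and all of step 4); the robot touches nothing.
It fails at once if the pan is lifted more than 10 mm off the glass (height (world z) of pan above 0.065 m).
It fails at once if the pan is tipped by more than 0.12 rad (angle between pan's own z axis and vertical above 0.12 rad).
It fails at once if the timer is moved more than 30 mm (distance of timer from where it was at the start of the episode above 0.03 m).
It fails at once if the table spoon is moved more than 30 mm (distance of spoon from where it was at the start of the episode above 0.03 m).
Of cup1, cup2, cup3, cup4 only 3 to 4 are there at a start; the rules pass over those that are not, and their reading is None.
At some moment in a run one of lid, pan may be knocked a few centimetres aside while the robot is not near it.
It also fails if it takes over 210 s, if anything falls off the work surface, if the arm or the gripper's body presses on something with over 40 N, if the wrist force passes 120 N, or if a joint passes its speed limit or range.

## Working session

There is one attempt and no reset: what is moved stays moved. The work goes in short steps, Python scripts to look and compute and a tool call to move; the robot and the scene stay as the last step left them, time stands still between calls to the robot, and variables do not carry over. Pictures are saved under pics/ and viewed, at most 14 in all, crops included, and the job is handed in when it is done.

Besides the shell and the picture viewer there is one more tool, called after "Call:" by a JSON object that holds its "name" and its "arguments". play_rows: Moves the arm, as the interface text tells. Shift numbers are shares of 0.02 m and turn numbers shares of 0.15 rad, none past 1 either way. Its arguments: {"type":"object","properties":{"moves":{"type":"array","items":{"type":"array","items":{"type":"array","items":{"type":"number"}}}},"squeeze":{"type":"number"}},"required":["moves"]}

```bash
mkdir -p pics; ls
cat > h.py <<'E'
import numpy as np, cv2
from cell import arm
def grab(n, save=None):
    s=arm.read_state(); f=arm.grab_frame(n)
    K=np.array([[f['fx'],0,f['cx']],[0,f['fy'],f['cy']],[0,0,1]]); D=np.array(f['distortion'],float)
    if n=='wrist':
        T=np.array(f['tool_from_camera']); Rt=np.array(s['tcp_rot']); p=np.array(s['tool_pos'])
        Rcw=Rt@T[:3,:3]; C=Rt@T[:3,3]+p; R=Rcw.T; t=-R@C
    else:
        R=np.array(f['R']); t=np.array(f['t']); 
    if save: cv2.imwrite('pics/'+save,f['frame'])
    return dict(im=f['frame'],K=K,D=D,R=R,t=t,C=-R.T@t)
def rays(g,uv):
    n=cv2.undistortPoints(np.array(uv,float).reshape(-1,1,2),g['K'],g['D']).reshape(-1,2)
    d=np.c_[n,np.ones(len(n))]@g['R']; return d
def onplane(g,uv,z):
    d=rays(g,uv); return g['C']+d*((z-g['C'][2])/d[:,2])[:,None]
def proj(g,X):
    return cv2.projectPoints(np.array(X,float).reshape(-1,1,3),cv2.Rodrigues(g['R'])[0],g['t'],g['K'],g['D'])[0].reshape(-1,2)
def st():
    s=arm.read_state(); print(round(s['clock'],2),np.round(s['tool_pos'],4),'x',np.round(np.array(s['tcp_rot'])[:,0],3),'z',np.round(np.array(s['tcp_rot'])[:,2],3),'F',np.round(s['contact_force'],1),s['finger_gap'],s['gripper_force'])
    return s
E
python3 - <<'E'
from h import *
st()
for n in('scene','top','wrist'):
    g=grab(n,n+'0.png'); print(n,g['C'],g['K'][0,0],g['R'][2])
a=[cv2.imread(f'pics/{n}0.png') for n in('scene','top')]
for n,i in zip('st',a): cv2.imwrite(f'pics/{n}big.png',cv2.resize(i,(800,600),interpolation=cv2.INTER_CUBIC))
E
```

```text
pics
0.0 [ 0.2217 -0.5838  0.2219] x [0.935 0.355 0.   ] z [-0.     0.001 -1.   ] F [ 0.6 -0.1  0.4] 1.002350725234429 0.0
scene [-0.23269499  0.38131403  1.03269742] 374.74801534925604 [ 0.61099003 -0.30138465 -0.73202355]
top [0.41325616 0.03017058 1.18399293] 350.3464009753725 [ 0.08142664  0.00339204 -0.99667357]
wrist [ 0.28462994 -0.55991273  0.38361931] 272.1725787872692 [-0.23281041 -0.08811446 -0.96852215]
```

View pics/sbig.png

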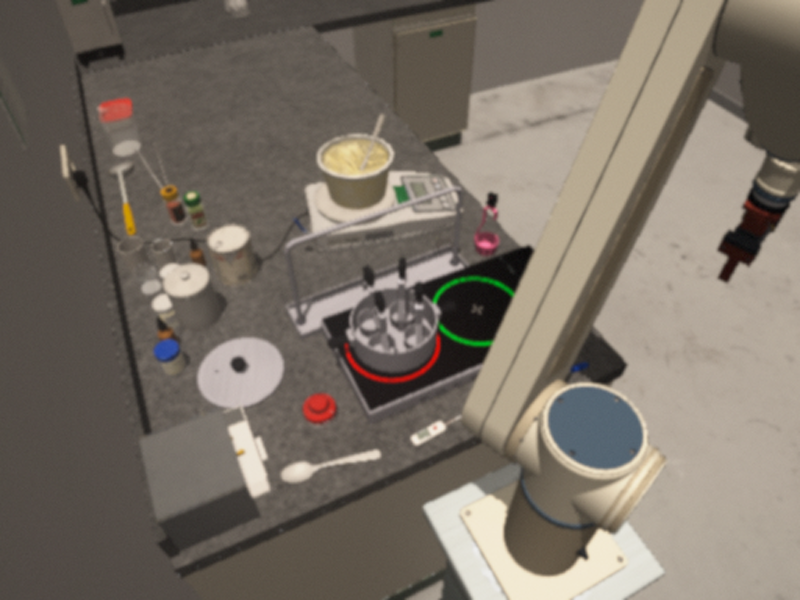

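View pics/tbig.png

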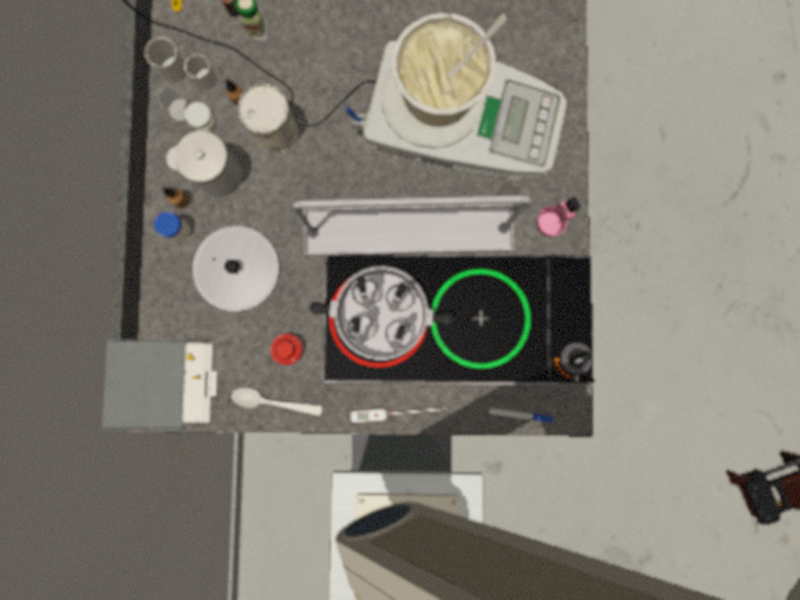

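The scene shows the pan with four cups on the red zone (left) and the green zone to its right. In the top view (800x600) the pan is at (378,315), green at (481,319), the dial at (576,358), the lid knob at (233,267), the rail along row 203, and the timer at (286,349). The pink look-alike at (552,220) stands right of the rail, so it stays alone.

```bash
cat > m.py <<'E'
from h import *
def ring(g,lo,hi,z=0.055,box=None):
    hsv=cv2.cvtColor(g['im'],cv2.COLOR_BGR2HSV); m=cv2.inRange(hsv,lo,hi)
    if box: b=np.zeros_like(m); b[box[1]:box[3],box[0]:box[2]]=1; m=m*b
    v,u=np.nonzero(m); P=onplane(g,np.c_[u,v],z)[:,:2]
    return P
def circ(P):
    A=np.c_[2*P,np.ones(len(P))]; s=np.linalg.lstsq(A,(P**2).sum(1),rcond=None)[0]
    return s[:2],np.sqrt(s[2]+s[:2]@s[:2])
E
python3 - <<'E'
from m import *
for n in('top','scene'):
    g=grab(n)
    P=ring(g,(50,150,80),(75,255,255))
    c,r=circ(P)
    for _ in range(3):
        d=abs(np.hypot(*(P-c).T)-r); P=P[d<.02]; c,r=circ(P)
    print(n,'green',c,r,len(P))
    P=ring(g,(0,180,60),(8,255,255),box=(200,160,290,245))
    if len(P):
        c,r=circ(P);print('red',c,r,len(P))
g=grab('top'); k=.64
pt=lambda u,v,z:print(np.round(onplane(g,[[u*k,v*k]],z)[0],3))
print('pan, dial, lid knob, pan handles L R, rail ends, timer, hob corners, cups tabs, edges')
for q in [(380,313,.125),(576,358,.099),(233,267,.047),(317,308,.105),(447,319,.105),(300,203,.24),(525,199,.24),(286,349,.05),(326,258,.055),(592,257,.055),(593,381,.055),(325,380,.055)]: pt(*q)
for q in [(369,284),(404,291),(356,324),(400,332)]: pt(*q,.235)
E
```

```text
top green [0.68917494 0.02958403] 0.30528125635642966 183
red [0.47763164 0.06120924] 0.10105414753133983 255
scene green [ 0.47642838 -0.1452881 ] 0.09743022940928014 336
red [0.47501876 0.06434898] 0.09703402919163988 343
pan, dial, lid knob, pan handles L R, rail ends, timer, hob corners, cups tabs, edges
[0.478 0.057 0.125]
[ 0.396 -0.329  0.099]
[0.576 0.367 0.047]
[0.488 0.182 0.105]
[ 0.469 -0.075  0.105]
[0.663 0.196 0.24 ]
[ 0.674 -0.198  0.24 ]
[0.407 0.251 0.05 ]
[0.596 0.172 0.055]
[ 0.604 -0.38   0.055]
[ 0.349 -0.377  0.055]
[0.344 0.169 0.055]
[0.522 0.074 0.235]
[0.51  0.013 0.235]
[0.452 0.095 0.235]
[0.439 0.019 0.235]
```

Call:
{"name": "play_rows", "arguments": {"moves": [[[0, 0, 0, 0.81, 1], [0, 0, 0, 0.81, 1], [0, 0, 0, 0.8, 1], [0.45, -0.9, 0, 0, 1], [0.45, -0.9, 0, 0, 1], [0.45, -0.9, 0, 0, 1], [0.45, -0.9, 0, 0, 1], [0.45, -0.9, 0, 0, 1], [0.45, -0.9, 0, 0, 1], [0.45, -0.9, 0, 0, 1], [0.45, -0.9, 0, 0, 1], [0.45, -0.9, 0, 0, 1]]]}}

```text
clock: 1.8
tool_pos: [0.3034, -0.4211, 0.2227]
tcp_rot: [[1.0, -0.0, 0.0], [-0.0, -1.0, 0.0], [0.0, -0.0, -1.0]]
contact_force: [0.0, -0.1, 0.2]
finger_gap: 1.001
gripper_force: 0.0
```

Call:
{"name": "play_rows", "arguments": {"moves": [[[0.45, -0.9, 0, 0, 1], [0.45, -0.9, 0, 0, 1], [0.45, -0.9, 0, 0, 1], [0.45, -0.9, 0, 0, 1], [0.45, -0.9, 0, 0, 1], [0, 0, 0, 0, 1], [0, 0, 0, 0, 1]]]}}

```text
clock: 2.68
tool_pos: [0.348, -0.3325, 0.2228]
tcp_rot: [[1.0, 0.0, 0.0], [0.0, -1.0, -0.0], [0.0, 0.0, -1.0]]
contact_force: [0.5, -1.5, 0.2]
finger_gap: 1.005
gripper_force: 0.0
```

Run:
```python
from h import *
st(); g=grab('wrist')
print(onplane(g,[[256,192]],.099), proj(g,[[.396,-.329,.099],[.349,-.377,.055]]))
cv2.imwrite('pics/w1.png',cv2.resize(g['im'],(800,600),interpolation=cv2.INTER_CUBIC))
np.savez('w1.npz',**g)
```

```text
2.67 [ 0.348  -0.3325  0.2228] x [1. 0. 0.] z [ 0. -0. -1.] F [ 0.5 -1.5  0.2] 1.0046049786729911 0.0
[[ 0.34599193 -0.33571063  0.099     ]] [[249.64757455 145.06724159]
 [289.03531143 181.22707634]]
```

View pics/w1.png

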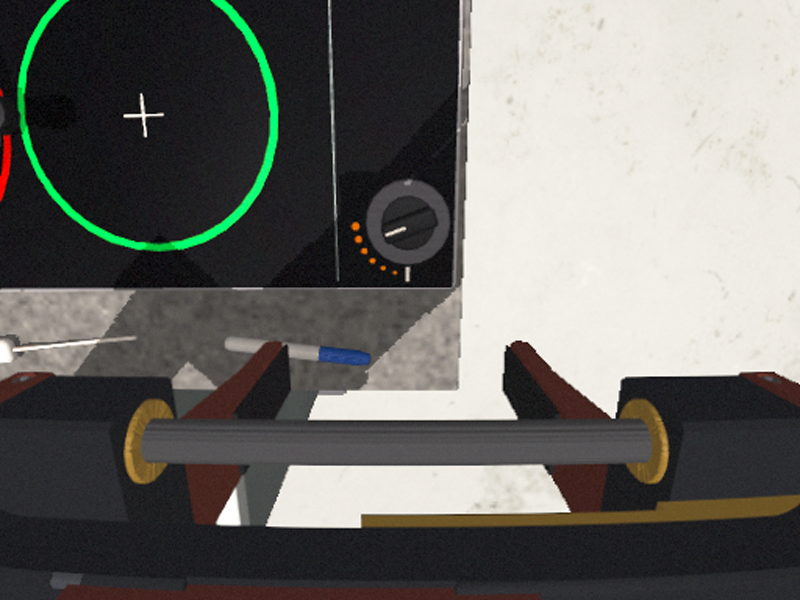

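The wrist view shows the dial's bar at (409,226), with its mark pointing left and slightly to the front. The off line is at (407,273) and the green cross at (143,115).

Run:
```python
from h import *
g=dict(np.load('w1.npz'));k=.64
f=lambda q,z:onplane(g,np.array(q)*k,z)
m=f([[386,234],[405,229]],.099);print('mark',m,np.degrees(np.arctan2(*(m[0]-m[1])[[1,0]])))
b=f([[384,237],[436,215]],.099);print('bar',b,b.mean(0))
b=f([[386,230],[434,208],[436,223],[388,246]],.099);print('barcorn',b.round(4),b.mean(0))
o=f([[407,266],[407,280]],.055);print('off',o)
print('knob ring centre?',f([[409,222]],.075))
print('green',f([[143,115]],.055), 'front edge',f([[5,289],[455,287]],.055))
```

```text
mark [[ 0.39117611 -0.32627619  0.099     ]
 [ 0.39447158 -0.33889914  0.099     ]] 104.63158338188303
bar [[ 0.3891922  -0.32493361  0.099     ]
 [ 0.40363903 -0.3592857   0.099     ]] [ 0.39641562 -0.34210965  0.099     ]
barcorn [[ 0.3938 -0.3263  0.099 ]
 [ 0.4082 -0.3579  0.099 ]
 [ 0.3984 -0.3594  0.099 ]
 [ 0.3832 -0.3276  0.099 ]] [ 0.39590095 -0.34278426  0.099     ]
off [[ 0.36265889 -0.34164498  0.055     ]
 [ 0.351529   -0.34171887  0.055     ]]
knob ring centre? [[ 0.39769625 -0.34230154  0.075     ]]
green [[ 0.47603815 -0.14619266  0.055     ]] front edge [[ 0.34505298 -0.00712441  0.055     ]
 [ 0.34590902 -0.37978458  0.055     ]]
```

Call:
{"name": "play_rows", "arguments": {"moves": [[[0.8, 0.16, 0, 0, 0.6], [0.8, 0.16, 0, 0, 0.6], [0.8, 0.16, 0, 0, 0.6], [0, 0, 0, 0.99, 0.6], [0, 0, 0, 0.99, 0.6], [0, 0, 0, 0.99, 0.6], [0, 0, 0, 0.99, 0.6], [0, 0, 0, 0.99, 0.6], [0, 0, 0, 0.99, 0.6], [0, 0, 0, 0.99, 0.6], [0, 0, 0, 0.99, 0.6]]]}}

```text
clock: 4.1
tool_pos: [0.3968, -0.3422, 0.2225]
tcp_rot: [[0.369, -0.929, -0.0], [-0.929, -0.369, 0.0], [-0.0, 0.0, -1.0]]
contact_force: [-0.8, 1.0, -0.6]
finger_gap: 0.602
gripper_force: 0.0
```

Call:
{"name": "play_rows", "arguments": {"moves": [[[0, 0, 0.92, 0, 0.6], [0, 0, 0.92, 0, 0.6], [0, 0, 0.92, 0, 0.6], [0, 0, 0.92, 0, 0.6], [0, 0, 0.92, 0, 0.6], [0, 0, 0.92, 0, 0.6], [0, 0, 0.92, 0, 0.6], [0, 0, 0.92, 0, 0.6], [0, 0, 0, 0, 0.6]]]}}

```text
clock: 5.22
tool_pos: [0.3959, -0.3414, 0.0741]
tcp_rot: [[0.374, -0.928, -0.002], [-0.928, -0.374, 0.002], [-0.002, 0.001, -1.0]]
contact_force: [-0.2, 0.8, 0.7]
finger_gap: 0.599
gripper_force: 0.0
```

Call:
{"name": "play_rows", "arguments": {"moves": [[[0, 0, 0, 0, 0], [0, 0, 0, 0, 0], [0, 0, 0, 0, 0], [0, 0, 0, 0, 0], [0, 0, 0, 0, 0], [0, 0, 0, 0, 0]]], "squeeze": 15}}

```text
clock: 5.98
tool_pos: [0.397, -0.3416, 0.0759]
tcp_rot: [[0.373, -0.928, 0.002], [-0.928, -0.373, 0.0], [0.001, -0.002, -1.0]]
contact_force: [4.7, 3.4, 1.9]
finger_gap: 0.156
gripper_force: 15.0
```

Gap 0.156 × 88 mm ≈ 14 mm, so the bar is gripped. Turning back.

Call:
{"name": "play_rows", "arguments": {"moves": [[[0, 0, 0, -0.9, 0], [0, 0, 0, -0.9, 0], [0, 0, 0, -0.9, 0], [0, 0, 0, -0.9, 0], [0, 0, 0, -0.9, 0], [0, 0, 0, -0.9, 0], [0, 0, 0, -0.9, 0], [0, 0, 0, -0.9, 0], [0, 0, 0, -0.6, 0], [0, 0, 0, -0.3, 0], [0, 0, 0, 0, 0], [0, 0, 0, 0, 0]]]}}

```text
clock: 7.48
tool_pos: [0.3971, -0.3413, 0.0759]
tcp_rot: [[1.0, 0.025, 0.002], [0.025, -1.0, 0.001], [0.002, -0.001, -1.0]]
contact_force: [5.1, 5.3, 1.8]
finger_gap: 0.158
gripper_force: 15.1
```

Run:
```python
from h import *
s=st(); print(s['torque'],s['joint_pos'])
```

```text
7.47 [ 0.3971 -0.3413  0.0759] x [1.    0.025 0.002] z [ 0.002  0.001 -1.   ] F [5.1 5.3 1.8] 0.1577098991669724 15.119533985853195
[ 1.03905485 -1.0435271  -0.31210806] [-42.05033263  28.67437292 111.24371035   0.17165306  40.01369746
  46.37168494]
```

Call:
{"name": "play_rows", "arguments": {"moves": [[[0, 0, 0, 0, 0.6], [0, 0, 0, 0, 0.6], [0, 0, 0, 0, 0.6], [0, 0, -1, 0, 0.6], [0, 0, -1, 0, 1], [0, 0, -1, 0, 1], [0, 0, -1, 0, 1], [0, 0, -1, 0, 1], [0, 0, -1, 0, 1], [0, 0, -1, 0, 1], [0, 0, -1, 0, 1], [0, 0, -1, 0, 1]]]}}

```text
clock: 8.98
tool_pos: [0.3956, -0.3419, 0.2561]
tcp_rot: [[1.0, 0.027, -0.0], [0.027, -1.0, 0.0], [-0.0, -0.0, -1.0]]
contact_force: [0.0, 0.7, 0.0]
finger_gap: 1.0
gripper_force: 0.0
```

Call:
{"name": "play_rows", "arguments": {"moves": [[[0, 0, -1, 0, 1], [0, 0, -1, -0.94, 1], [0, 0, -1, -0.94, 1], [0, 0, 0, -0.94, 1], [0, 0, 0, -0.94, 1], [0, 0, 0, -0.94, 1], [0, 0, 0, -0.94, 1], [0, 0, 0, -0.94, 1], [0, 0, 0, -0.94, 1], [0, 0, 0, -0.94, 1], [0, 0, 0, -0.94, 1], [0, 0, 0, -0.9, 1]]]}}

```text
clock: 10.48
tool_pos: [0.3956, -0.3419, 0.3153]
tcp_rot: [[-0.005, 1.0, -0.0], [1.0, 0.005, 0.0], [0.0, -0.0, -1.0]]
contact_force: [-0.3, -0.3, -0.3]
finger_gap: 1.0
gripper_force: 0.0
```

Call:
{"name": "play_rows", "arguments": {"moves": [[[0.96, 0.16, 0, 0, 1], [0.96, 0.16, 0, 0, 1], [0.96, 0.16, 0, 0, 1], [0.96, 0.16, 0, 0, 1], [0.96, 0.16, 0, 0, 1], [0.96, 0.16, 0, 0, 1], [0.96, 0.16, 0, 0, 1], [0.96, 0.16, 0, 0, 1], [0.96, 0.16, 0, 0, 1], [0.96, 0.16, 0, 0, 1], [0.96, 0.16, 0, 0, 1], [0.96, 0.16, 0, 0, 1]]]}}

```text
clock: 11.98
tool_pos: [0.4341, -0.1101, 0.3155]
tcp_rot: [[-0.001, 1.0, 0.0], [1.0, 0.001, -0.0], [-0.0, 0.0, -1.0]]
contact_force: [0.9, -0.2, -0.1]
finger_gap: 1.0
gripper_force: 0.0
```

Call:
{"name": "play_rows", "arguments": {"moves": [[[0.96, 0.16, 0, 0, 1], [0.96, 0.16, 0, 0, 1], [0.96, 0.16, 0, 0, 1], [0.96, 0.16, 0, 0, 1], [0.96, 0.16, 0, 0, 1], [0.96, 0.16, 0, 0, 1], [0.96, 0.16, 0, 0, 1], [0.96, 0.16, 0, 0, 1], [0.96, 0.16, 0, 0, 1], [0.96, 0.16, 0, 0, 1], [0.96, 0.16, 0, 0, 1], [0.96, 0.16, 0, 0, 1]]]}}

```text
clock: 13.48
tool_pos: [0.4718, 0.1203, 0.3155]
tcp_rot: [[-0.001, 1.0, 0.0], [1.0, 0.001, 0.0], [0.0, 0.0, -1.0]]
contact_force: [0.1, -0.4, 0.4]
finger_gap: 1.0
gripper_force: 0.0
```

Call:
{"name": "play_rows", "arguments": {"moves": [[[0.96, 0.16, 0, 0, 1], [0.96, 0.16, 0, 0, 1], [0, 0, 0, 0, 1], [0, 0, 0, 0, 1]]]}}

```text
clock: 13.98
tool_pos: [0.4784, 0.1572, 0.3153]
tcp_rot: [[-0.001, 1.0, -0.0], [1.0, 0.001, -0.0], [-0.0, -0.0, -1.0]]
contact_force: [-0.6, 0.3, -0.3]
finger_gap: 1.004
gripper_force: 0.0
```

Run:
```python
from h import *
st(); g=grab('wrist')
cv2.imwrite('pics/w2.png',cv2.resize(g['im'],(800,600),interpolation=cv2.INTER_CUBIC))
np.savez('w2.npz',**g)
```

```text
13.97 [0.4784 0.1572 0.3153] x [-0.001  1.    -0.   ] z [-0. -0. -1.] F [-0.6  0.3 -0.3] 1.003523900698178 0.0
```

View pics/w2.png

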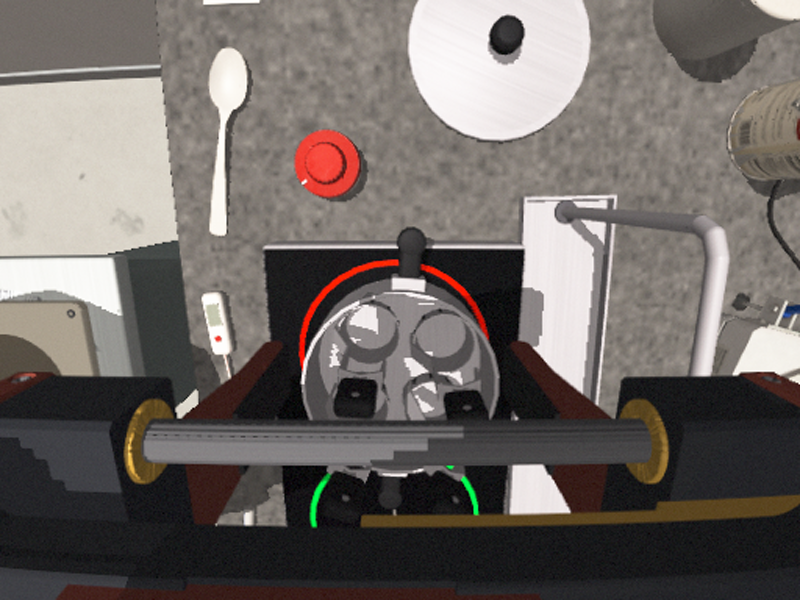

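The wrist view (up = +y) shows the pan's left handle with its end at (411,241) and root at (409,280). The right handle is near (390,490) and the lid knob at (506,35).

Run:
```python
from h import *
g=dict(np.load('w2.npz'));k=.64
f=lambda q,z:onplane(g,np.array(q)*k,z)
h=f([[411,241],[410,277],[390,490]],.111);print('handles',h.round(4)); d=h[0]-h[2];print('len',np.hypot(*d[:2]),'mid',h[[0,2]].mean(0))
print('rim LR',f([[302,382],[498,382]],.125))
print('lid knob',f([[507,30]],.047),'lid L/R',f([[409,45],[590,45]],.009))
```

```text
handles [[ 0.491   0.1876  0.111 ]
 [ 0.4904  0.1563  0.111 ]
 [ 0.4724 -0.0625  0.111 ]]
len 0.2507536958067062 mid [0.48171231 0.06256924 0.111     ]
rim LR [[0.39365904 0.06285765 0.125     ]
 [0.57022121 0.06312152 0.125     ]]
lid knob [[0.57964928 0.37511625 0.047     ]] lid L/R [[0.49084857 0.3733393  0.009     ]
 [0.67406928 0.37664852 0.009     ]]
```

Call:
{"name": "play_rows", "arguments": {"moves": [[[0.94, 0.58, 0, 0, 0.8], [0, 0, 0, 0.48, 0.8], [0, 0, 1, 0, 0.8], [0, 0, 1, 0, 0.8], [0, 0, 1, 0, 0.8], [0, 0, 1, 0, 0.8], [0, 0, 1, 0, 0.8], [0, 0, 1, 0, 0.8], [0, 0, 1, 0, 0.8], [0, 0, 1, 0, 0.8], [0, 0, 1, 0, 0.8], [0, 0, 1, 0, 0.8]]]}}

```text
clock: 15.52
tool_pos: [0.4911, 0.1768, 0.1147]
tcp_rot: [[0.072, 0.997, 0.001], [0.997, -0.072, 0.0], [0.0, 0.001, -1.0]]
contact_force: [-0.5, -0.2, 0.5]
finger_gap: 0.799
gripper_force: 0.0
```

Call:
{"name": "play_rows", "arguments": {"moves": [[[0, 0, 0.7, 0, 0.8], [0, 0, 0.76, 0, 0.8], [0, 0, 0, 0, 0.8], [0, 0, 0, 0, 0], [0, 0, 0, 0, 0], [0, 0, 0, 0, 0], [0, 0, 0, 0, 0], [0, 0, 0, 0, 0], [0, 0, 0, 0, 0]]], "squeeze": 20}}

```text
clock: 16.65
tool_pos: [0.4903, 0.1762, 0.0865]
tcp_rot: [[0.071, 0.997, 0.0], [0.997, -0.071, 0.0], [0.0, 0.0, -1.0]]
contact_force: [0.1, -1.1, 1.5]
finger_gap: 0.284
gripper_force: 20.0
```

Run:
```python
from h import *
s=st(); print(s['torque'])
```

```text
16.65 [0.4903 0.1762 0.0865] x [0.071 0.997 0.   ] z [ 0.  0. -1.] F [ 0.1 -1.1  1.5] 0.2835168159196735 19.969612061977386
[-0.07387888 -0.16404767 -0.00613828]
```

Call:
{"name": "play_rows", "arguments": {"moves": [[[0, 0, 0, 0, 0.5], [0, 0, 0, 0, 0.5], [0, 0, 0, 0, 0.5], [-0.4, 0, 0, 0, 0.5], [0, 0, 0, 0, 0], [0, 0, 0, 0, 0], [0, 0, 0, 0, 0], [0, 0, 0, 0, 0], [0, 0, 0, 0, 0]]], "squeeze": 25}}

```text
clock: 17.77
tool_pos: [0.4897, 0.1683, 0.0863]
tcp_rot: [[0.071, 0.997, 0.0], [0.997, -0.071, 0.0], [0.0, 0.0, -1.0]]
contact_force: [1.0, -0.0, 0.6]
finger_gap: 0.224
gripper_force: 25.0
```

Call:
{"name": "play_rows", "arguments": {"moves": [[[-0.3, 0.02, 0, 0, 0], [-0.6, 0.03, 0, 0, 0], [-0.6, 0.03, 0, 0, 0], [-0.6, 0.03, 0, 0, 0], [-0.6, 0.03, 0, 0, 0], [-0.6, 0.03, 0, 0, 0], [-0.6, 0.03, 0, 0, 0], [-0.6, 0.03, 0, 0, 0], [-0.6, 0.03, 0, 0, 0], [-0.6, 0.03, 0, 0, 0], [-0.6, 0.03, 0, 0, 0], [-0.6, 0.03, 0, 0, 0]]]}}

```text
clock: 19.27
tool_pos: [0.4867, 0.0301, 0.0863]
tcp_rot: [[0.071, 0.997, 0.0], [0.997, -0.071, 0.001], [0.001, 0.0, -1.0]]
contact_force: [0.7, 5.8, 1.3]
finger_gap: 0.227
gripper_force: 25.0
```

Call:
{"name": "play_rows", "arguments": {"moves": [[[-0.6, 0.03, 0, 0, 0], [-0.6, 0.03, 0, 0, 0], [-0.6, 0.03, 0, 0, 0], [-0.6, 0.01, 0, 0, 0], [-0.6, 0, 0, 0, 0], [-0.5, 0, 0, 0, 0], [0, 0, 0, 0, 0], [0, 0, 0, 0, 0], [0, 0, 0, 0, 0]]]}}

```text
clock: 20.4
tool_pos: [0.4836, -0.0406, 0.0863]
tcp_rot: [[0.07, 0.998, -0.0], [0.998, -0.07, -0.001], [-0.001, -0.0, -1.0]]
contact_force: [-1.0, -5.3, 1.9]
finger_gap: 0.227
gripper_force: 25.0
```

Run:
```python
from h import *
s=st(); print(s['torque'])
g=grab('top'); h=grab('scene')
a=cv2.resize(g['im'][120:260,170:400],None,fx=2.4,fy=2.4,interpolation=cv2.INTER_CUBIC)
cv2.imwrite('pics/t3.png',a)
```

```text
20.4 [ 0.4836 -0.0406  0.0863] x [ 0.07   0.998 -0.001] z [-0.    -0.001 -1.   ] F [-1.  -5.3  1.9] 0.2269568670801159 25.001071393489838
[-1.02919239  0.07950673 -0.04436544]
```

View pics/t3.png

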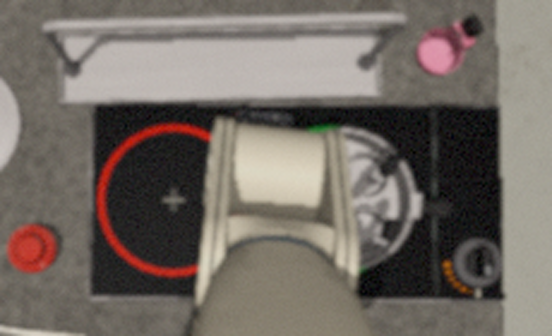

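Call:
{"name": "play_rows", "arguments": {"moves": [[[0, 0, 0, 0, 0.5], [0, 0, 0, 0, 0.5], [0, 0, 0, 0, 0.5], [0, 0, -1, 0, 0.5], [0, 0, -1, 0, 0.5], [0, 0, -1, 0, 1], [0, 0, -1, 0, 1], [0, 0, -1, 0, 1], [0, 0, -1, 0, 1], [0, 0, -1, 0, 1], [0, 0, -1, 0, 1], [0, 0, -1, 0, 1]]]}}

```text
clock: 22.0
tool_pos: [0.4836, -0.0397, 0.2669]
tcp_rot: [[0.071, 0.997, -0.0], [0.997, -0.071, 0.0], [0.0, -0.0, -1.0]]
contact_force: [-0.0, 0.2, -0.1]
finger_gap: 1.0
gripper_force: 0.0
```

Call:
{"name": "play_rows", "arguments": {"moves": [[[0, 0, -1, 0, 1], [0, 0, -1, 0, 1], [0, 0, -1, 0, 1], [0, 0, -1, 0, 1], [1, 0, -1, 0, 1], [1, 0, 0, 0, 1], [1, 0, 0, 0, 1], [0, 0, 0, 0, 1], [0, 0, 0, 0, 1]]]}}

```text
clock: 23.12
tool_pos: [0.4879, 0.0196, 0.3661]
tcp_rot: [[0.071, 0.998, -0.0], [0.998, -0.071, -0.0], [-0.0, -0.0, -1.0]]
contact_force: [-0.7, -0.0, -0.0]
finger_gap: 1.002
gripper_force: 0.0
```

Run:
```python
from h import *
st(); g=grab('wrist')
cv2.imwrite('pics/w4.png',cv2.resize(g['im'],(800,600),interpolation=cv2.INTER_CUBIC))
np.savez('w4.npz',**g)
```

```text
23.12 [0.4879 0.0196 0.3661] x [ 0.071  0.998 -0.   ] z [-0. -0. -1.] F [-0.7 -0.  -0. ] 1.002022764783887 0.0
```

View pics/w4.png

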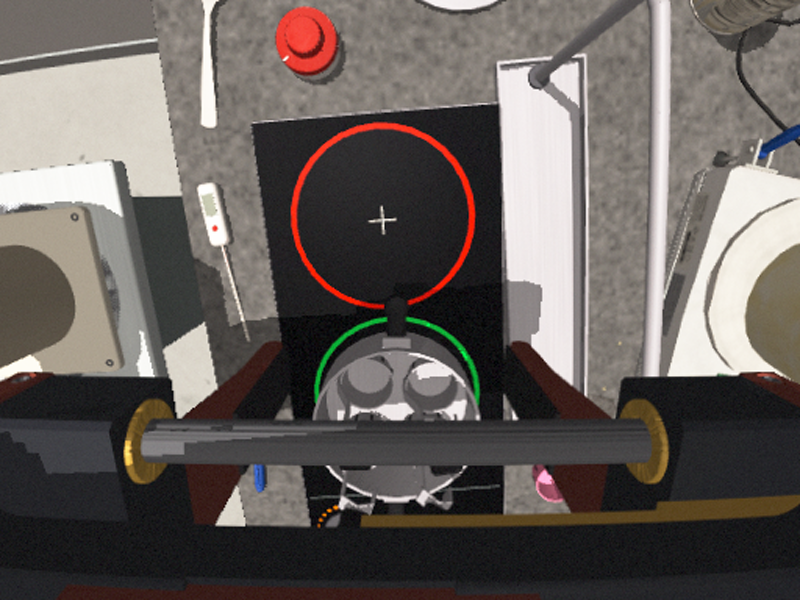

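Call:
{"name": "play_rows", "arguments": {"moves": [[[0, 0, -0.5, 1, 1], [0, 0, -0.5, 1, 1], [0, 0, -0.5, 1, 1], [0, 0, -0.2, 1, 1], [0, 0, 0, 1, 1], [0, 0, 0, 1, 1], [0, 0, 0, 1, 1], [0, 0, 0, 1, 1], [0, 0, 0, 1, 1], [0, 0, 0, 1, 1]]]}}

```text
clock: 24.42
tool_pos: [0.488, 0.0191, 0.4002]
tcp_rot: [[1.0, -0.006, -0.0], [-0.006, -1.0, -0.0], [-0.0, 0.0, -1.0]]
contact_force: [0.2, 0.2, -0.9]
finger_gap: 1.003
gripper_force: 0.0
```

Call:
{"name": "play_rows", "arguments": {"moves": [[[-0.6, 0.91, 0, 0, 1], [-0.6, 0.91, 0, 0, 1], [-0.6, 0.91, 0, 0, 1], [-0.6, 0.91, 0, 0, 1], [-0.6, 0.91, 0, 0, 1], [-0.6, 0.91, 0, 0, 1], [-0.6, 0.91, 0, 0, 1], [-0.6, 0.91, 0, 0, 1], [-0.6, 0.91, 0, 0, 1], [0, 0, 0, 0, 1], [0, 0, 0, 0, 1], [0, 0, 0, 0, 1]]]}}

```text
clock: 25.92
tool_pos: [0.3803, -0.1435, 0.4002]
tcp_rot: [[1.0, 0.0, -0.0], [0.0, -1.0, 0.0], [-0.0, -0.0, -1.0]]
contact_force: [0.5, 0.3, -0.3]
finger_gap: 1.001
gripper_force: 0.0
```

Run:
```python
from h import *
g=dict(np.load('w4.npz'));k=.64
f=lambda q,z:onplane(g,np.array(q)*k,z)
h=f([[397,306]],.111);print('handle',h,'centre',h[0,:2]-.130*np.array([.071,.9975]));
print('red',f([[383,220]],.055))
print('rail bar/post',f([[659,10],[651,360]],.24))
print('tray',f([[498,62],[585,57]],.018))
st(); g=grab('wrist')
cv2.imwrite('pics/w5.png',cv2.resize(g['im'],(800,600),interpolation=cv2.INTER_CUBIC))
np.savez('w5.npz',**g)
```

```text
handle [[ 0.48590613 -0.0206429   0.111     ]] centre [ 0.47667613 -0.1503179 ]
red [[0.47652321 0.06288725 0.055     ]]
rail bar/post [[ 0.66344362  0.19058267  0.24      ]
 [ 0.67235021 -0.0416151   0.24      ]]
tray [[0.61461815 0.22404664 0.018     ]
 [0.711778   0.22450991 0.018     ]]
25.93 [ 0.3803 -0.1435  0.4002] x [ 1.  0. -0.] z [-0.  0. -1.] F [ 0.5  0.3 -0.3] 1.0007306416733068 0.0
```

View pics/w5.png

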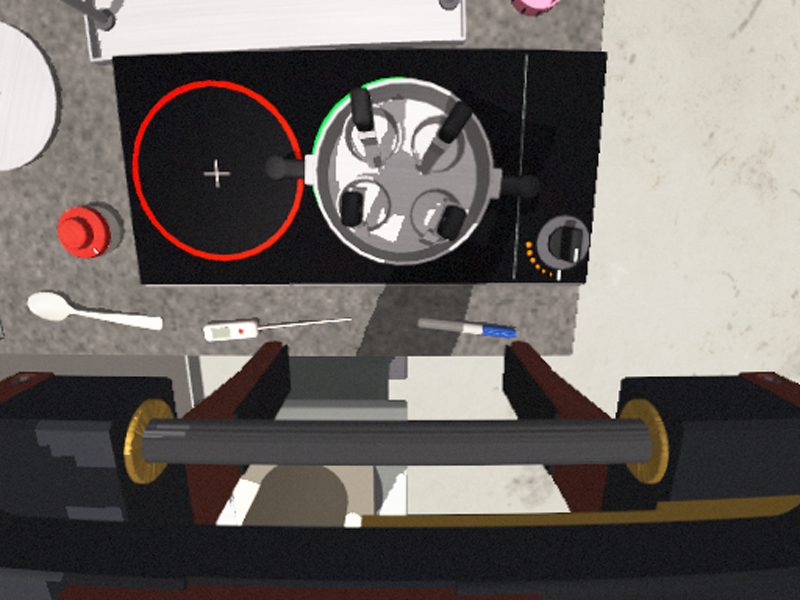

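The view shows the pan on the green zone with handle ends at (277,167) and (528,186). Four black tabs stand at about (361,108), (455,120), (351,208) and (451,222), and the dial mark points to the off line. I enlarge the cups.

Run:
```python
from h import *
g=dict(np.load('w5.npz'));k=.64
f=lambda q,z:onplane(g,np.array(q)*k,z)
h=f([[277,167],[528,186]],.111);print('handles',h,h.mean(0),np.hypot(*(h[0]-h[1])[:2]))
print('rim',f([[313,170],[497,170],[405,78],[405,264]],.125).round(4))
print('red',f([[217,174]],.055))
cv2.imwrite('pics/c5.png',cv2.resize(g['im'][45:175,195:325],None,fx=4.6,fy=4.6,interpolation=cv2.INTER_CUBIC))
```

```text
handles [[ 0.4777078  -0.02273493  0.111     ]
 [ 0.45909558 -0.28016718  0.111     ]] [ 0.46840169 -0.15145106  0.111     ] 0.2581042063627624
rim [[ 0.4736 -0.0621  0.125 ]
 [ 0.4738 -0.2439  0.125 ]
 [ 0.5578 -0.1525  0.125 ]
 [ 0.3799 -0.1534  0.125 ]]
red [[0.47451409 0.06279756 0.055     ]]
```

View pics/c5.png

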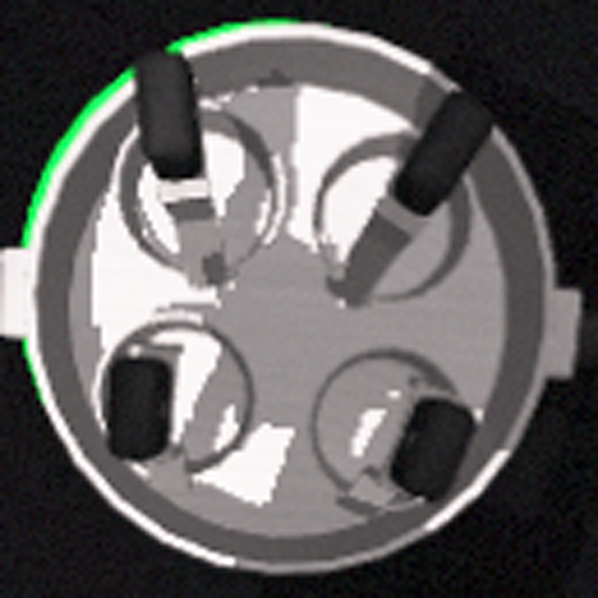

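The crop shows four cups with every strap toward the front: A rim centre (201,195), B (392,217), C (175,398), D (394,430). I check the tab positions this predicts against the tabs in the image.

```bash
cat > tab.py <<'E'
from h import *
def tabbox(c,yaw,zs):
    cy,sy=np.cos(yaw),np.sin(yaw)
    return np.array([[c[0]+a*cy-b*sy,c[1]+a*sy+b*cy,z] for z in zs for a in(-.013,.013) for b in(-.007,.007)])
E
python3 - <<'E'
from tab import *
g=dict(np.load('w5.npz')); o=np.array([195,45])
rims=dict(A=(201,195,12),B=(392,217,-29),C=(175,398,-3),D=(394,430,-18))
for n,(X,Y,yw) in rims.items():
    c=onplane(g,[np.array([X,Y])/4.6+o],.096)[0]
    q=(proj(g,tabbox(c,np.radians(yw),(.206,.242)))-o)*4.6
    print(n,c.round(4),'box',q.min(0).round(),q.max(0).round())
E
```

```text
A [ 0.5086 -0.1202  0.096 ] box [129.  48.] [216. 194.]
B [ 0.5013 -0.1876  0.096 ] box [385.  79.] [504. 225.]
C [ 0.4385 -0.11    0.096 ] box [104. 355.] [174. 464.]
D [ 0.4271 -0.1899  0.096 ] box [394. 395.] [495. 514.]
```

Call:
{"name": "play_rows", "arguments": {"moves": [[[0.9, -0.3, 0, 0, 0.5], [0.9, -0.3, 0, 0, 0.5], [0.9, -0.3, 0, 0, 0.5], [0.9, -0.3, 0, 0, 0.5], [0.9, -0.3, 0, 0, 0.5], [0.9, -0.3, 0, 0, 0.5], [0.9, -0.3, 0, 0, 0.5], [0.9, -0.3, 0, 0, 0.5], [0.9, -0.3, 0, 0, 0.5], [0, 0, 0, 0, 0.5], [0, 0, 0, 0, 0.5]]]}}

```text
clock: 27.35
tool_pos: [0.5417, -0.0899, 0.4001]
tcp_rot: [[1.0, -0.0, -0.001], [-0.0, -1.0, -0.0], [-0.001, 0.0, -1.0]]
contact_force: [-0.8, 0.2, -1.0]
finger_gap: 0.501
gripper_force: 0.0
```

Run:
```python
from h import *
st(); g=grab('wrist')
cv2.imwrite('pics/w6.png',cv2.resize(g['im'],(800,600),interpolation=cv2.INTER_CUBIC))
np.savez('w6.npz',**g)
for y in(.1,0,-.1,-.15): print((proj(g,[[.67,y,.24]])/.64).round())
```

```text
27.35 [ 0.5417 -0.0899  0.4001] x [ 1.    -0.    -0.001] z [-0.001 -0.    -1.   ] F [-0.8  0.2 -1. ] 0.5007535981655066 0.0
[[132. 113.]]
[[269. 109.]]
[[410. 108.]]
[[480. 109.]]
```

View pics/w6.png

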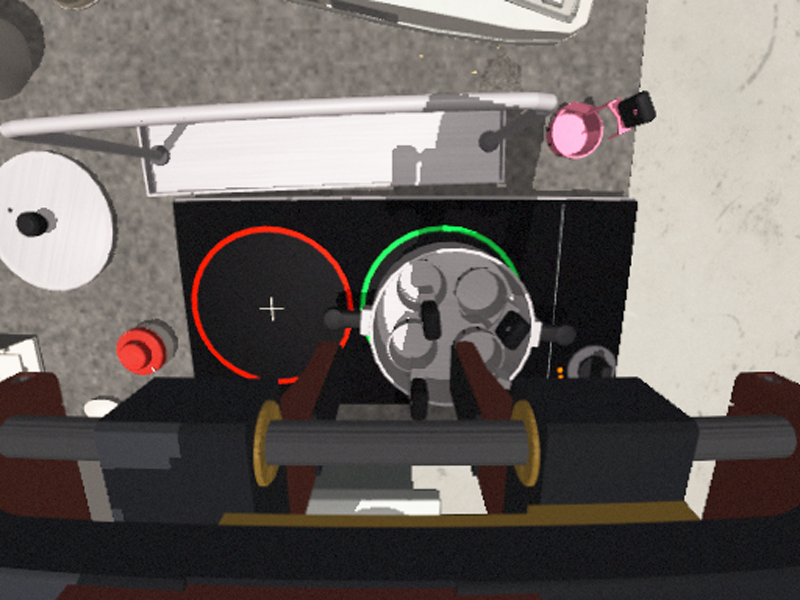

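The view shows the bar from (5,128) to (550,102), but the pan now sits low-right of the green ring, so it has been knocked. Handle ends are at (332,319) and (566,334). The pink cup at (575,130) is the look-alike and stays alone.

Run:
```python
from m import *
g=dict(np.load('w6.npz'));k=.64
f=lambda q,z:onplane(g,np.array(q)*k,z)
print('bar',f([[100,119],[200,112],[300,105.5],[400,102],[500,100]],.24).round(4),'ends',f([[8,129],[550,102]],.24).round(4))
h=f([[332,319],[566,334]],.111);print('handles',h,h.mean(0))
print('rim',f([[371,325],[536,325],[453,243]],.125).round(4)); print('red',f([[271,309]],.055))
P=ring(g,(50,150,80),(80,255,255)); c,r=circ(P);print('green',c,r,len(P))
t=grab('top'); P=ring(t,(50,150,80),(75,255,255),box=(250,150,350,250)); print(len(P))
g=dict(np.load('w5.npz'))
```

```text
bar [[ 0.6667  0.1251  0.24  ]
 [ 0.6692  0.0497  0.24  ]
 [ 0.6723 -0.0226  0.24  ]
 [ 0.6742 -0.0932  0.24  ]
 [ 0.676  -0.1638  0.24  ]] ends [[ 0.6628  0.1998  0.24  ]
 [ 0.6753 -0.1996  0.24  ]]
handles [[ 0.47781965 -0.01993685  0.111     ]
 [ 0.45998776 -0.28185775  0.111     ]] [ 0.4689037 -0.1508973  0.111    ]
rim [[ 0.4752 -0.0638  0.125 ]
 [ 0.475  -0.2418  0.125 ]
 [ 0.5628 -0.149   0.125 ]]
red [[0.47437691 0.06405952 0.055     ]]
green [ 0.47549573 -0.14645081] 0.09811786923844897 534
114
```

Call:
{"name": "play_rows", "arguments": {"moves": [[[-0.85, 0.75, 0, 0, 0.5], [-0.85, 0.75, 0, 0, 0.5], [0, 0, 0.5, -0.7, 0.5], [0, 0, 1, -0.7, 0.5], [0, 0, 1, 0, 0.5], [0, 0, 1, 0, 0.5], [0, 0, 1, 0, 0.5], [0, 0, 1, 0, 0.5], [0, 0, 1, 0, 0.5], [0, 0, 1, 0, 0.5], [0, 0, 1, 0, 0.5], [0, 0, 1, 0, 0.5]]]}}

```text
clock: 28.95
tool_pos: [0.5069, -0.121, 0.2102]
tcp_rot: [[0.978, 0.207, 0.0], [0.207, -0.978, -0.0], [0.0, 0.0, -1.0]]
contact_force: [-0.3, 0.8, 0.4]
finger_gap: 0.502
gripper_force: 0.0
```

Call:
{"name": "play_rows", "arguments": {"moves": [[[0, 0, 0.5, 0, 0.5], [0, 0, 0.5, 0, 0.5], [0, 0, 0, 0, 0.5], [0, 0, 0, 0, 0], [0, 0, 0, 0, 0], [0, 0, 0, 0, 0], [0, 0, 0, 0, 0], [0, 0, 0, 0, 0], [0, 0, 0, 0, 0]]], "squeeze": 15}}

```text
clock: 30.08
tool_pos: [0.5082, -0.1199, 0.1905]
tcp_rot: [[0.978, 0.208, 0.0], [0.208, -0.978, -0.0], [0.0, 0.0, -1.0]]
contact_force: [-0.3, 0.3, 4.0]
finger_gap: 0.157
gripper_force: 15.0
```

Call:
{"name": "play_rows", "arguments": {"moves": [[[0, 0, 0, 0, 0.5], [0, 0, 0, 0, 0.5], [0, 0, -0.5, 0, 0.5], [0, 0, -0.5, 0, 0.5], [0, 0, 0, 0, 0.5], [0, 0, 0, 0, 0], [0, 0, 0, 0, 0], [0, 0, 0, 0, 0], [0, 0, 0, 0, 0], [0, 0, 0, 0, 0]]], "squeeze": 20}}

```text
clock: 31.32
tool_pos: [0.5079, -0.1198, 0.2101]
tcp_rot: [[0.978, 0.208, -0.0], [0.208, -0.978, 0.0], [-0.0, -0.0, -1.0]]
contact_force: [-0.0, -0.2, -0.1]
finger_gap: 0.161
gripper_force: 20.0
```

Call:
{"name": "play_rows", "arguments": {"moves": [[[0, 0, -0.5, 0, 0], [0, 0, -0.75, 0, 0], [0, 0, -0.75, 0, 0], [0, 0, -0.75, 0, 0], [0, 0, -0.75, 0, 0], [0, 0, -0.75, 0, 0], [0, 0, -0.75, 0, 0], [0, 0, 0, 0, 0], [0, 0, 0, 0, 0]]]}}

```text
clock: 32.45
tool_pos: [0.5078, -0.1198, 0.3099]
tcp_rot: [[0.978, 0.208, -0.001], [0.208, -0.978, 0.0], [-0.001, -0.0, -1.0]]
contact_force: [0.3, -0.1, -0.4]
finger_gap: 0.153
gripper_force: 20.0
```

Run:
```python
from h import *
st(); g=grab('wrist'); s=grab('scene')
a=cv2.resize(g['im'],(500,375)); b=cv2.resize(s['im'][130:260,180:380],None,fx=2.6,fy=2.6,interpolation=cv2.INTER_CUBIC)
im=np.zeros((375+60,500+0,3),np.uint8)
cv2.imwrite('pics/w7.png',cv2.vconcat([a[:220],cv2.resize(b,(500,325))]))
```

```text
32.45 [ 0.5078 -0.1198  0.3099] x [ 0.978  0.208 -0.001] z [-0.001  0.    -1.   ] F [ 0.3 -0.1 -0.4] 0.15330118881530747 19.999301433563232
```

View pics/w7.png

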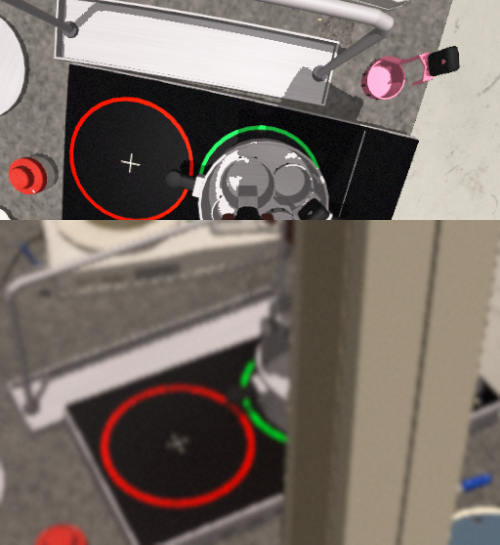

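Call:
{"name": "play_rows", "arguments": {"moves": [[[0, 0, 0, 0.6, 0], [0, 0, 0, 0.59, 0], [0.836, -0.323, 0, 0, 0], [0.836, -0.323, 0, 0, 0], [0.836, -0.323, 0, 0, 0], [0.836, -0.323, 0, 0, 0], [0.836, -0.323, 0, 0, 0], [0.836, -0.323, 0, 0, 0], [0.836, -0.323, 0, 0, 0], [0.836, -0.323, 0, 0, 0], [0.836, -0.323, 0, 0, 0], [0.836, -0.323, 0, 0, 0]]]}}

```text
clock: 34.05
tool_pos: [0.6742, -0.0496, 0.3102]
tcp_rot: [[1.0, 0.031, -0.0], [0.031, -1.0, -0.0], [-0.0, 0.0, -1.0]]
contact_force: [-0.6, 0.7, -1.0]
finger_gap: 0.154
gripper_force: 20.0
```

Call:
{"name": "play_rows", "arguments": {"moves": [[[0, 0, 0, 0, 0], [0, 0, 0, 0, 0], [0, 0, 0.4, 0, 0], [0, 0, 0.4, 0, 0], [0, 0, 0.4, 0, 0], [0, 0, 0, 0, 0]]]}}

```text
clock: 34.8
tool_pos: [0.6725, -0.0501, 0.2851]
tcp_rot: [[1.0, 0.031, -0.002], [0.031, -1.0, 0.0], [-0.002, -0.0, -1.0]]
contact_force: [0.1, 0.3, -0.2]
finger_gap: 0.164
gripper_force: 20.0
```

Run:
```python
from h import *
st(); g=grab('scene'); t=grab('top'); 
X=[[.673,-.05,.26]]
c=proj(g,X)[0].astype(int); d=proj(t,X)[0].astype(int); print(c,d)
a=g['im'][c[1]-50:c[1]+50,c[0]-60:c[0]+60]; b=t['im'][d[1]-50:d[1]+50,d[0]-60:d[0]+60]
cv2.imwrite('pics/w8.png',cv2.resize(cv2.hconcat([a,b]),None,fx=3.3,fy=3.3,interpolation=cv2.INTER_CUBIC))
```

```text
34.8 [ 0.6725 -0.0501  0.2851] x [ 1.     0.031 -0.002] z [-0.002  0.    -1.   ] F [ 0.1  0.3 -0.2] 0.16401654676329744 19.99937206506729
[255 126] [282 125]
```

View pics/w8.png

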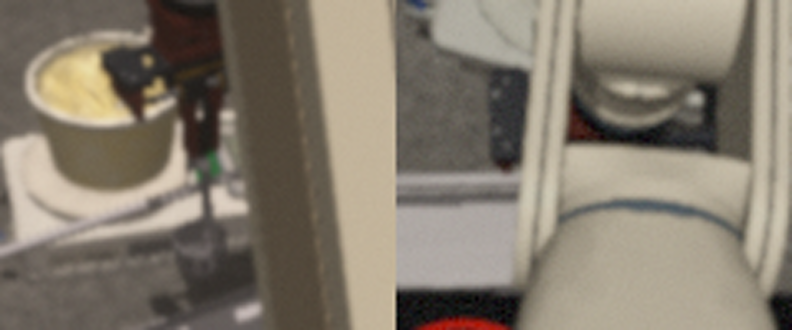

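The scene crop shows the cup held at the bar, with no side force so far. I lower it on.

Call:
{"name": "play_rows", "arguments": {"moves": [[[0, 0, 0.3, 0, 0], [0, 0, 0.3, 0, 0], [0, 0, 0.3, 0, 0], [0, 0, 0.2, 0, 0], [0, 0, 0.2, 0, 0], [0, 0, 0, 0, 0], [0, 0, 0, 0, 0]]]}}

```text
clock: 35.78
tool_pos: [0.6733, -0.0501, 0.2605]
tcp_rot: [[1.0, 0.031, 0.0], [0.031, -1.0, 0.0], [0.0, 0.0, -1.0]]
contact_force: [-0.0, 0.2, -0.9]
finger_gap: 0.158
gripper_force: 20.0
```

Call:
{"name": "play_rows", "arguments": {"moves": [[[0, 0, 0.1, 0, 0], [0, 0, 0.1, 0, 0], [0, 0, 0, 0, 0], [0, 0, 0, 0, 0]]]}}

```text
clock: 36.28
tool_pos: [0.6735, -0.0501, 0.2585]
tcp_rot: [[1.0, 0.031, 0.002], [0.031, -1.0, -0.0], [0.002, 0.0, -1.0]]
contact_force: [-3.1, 0.2, 10.1]
finger_gap: 0.165
gripper_force: 20.0
```

Call:
{"name": "play_rows", "arguments": {"moves": [[[0, 0, -0.05, 0, 0.2], [0, 0, 0, 0, 0.25], [0, 0, 0, 0, 0.35], [0, 0, 0, 0, 0.4], [0, 0, -0.5, 0, 0.4], [0, 0, -1, 0, 0.4], [0, 0, -1, 0, 0.4], [0, 0, -1, 0, 0.5], [0, 0, -1, 0, 0.5], [-1, 0, -1, 0, 0.5], [-1, 0, -1, 0, 0.5], [-1, 0, -0.5, 0, 0.5]]]}}

```text
clock: 37.78
tool_pos: [0.613, -0.052, 0.3999]
tcp_rot: [[1.0, 0.031, 0.003], [0.031, -1.0, -0.0], [0.003, 0.0, -1.0]]
contact_force: [-0.3, -0.2, 0.5]
finger_gap: 0.496
gripper_force: 0.0
```

Call:
{"name": "play_rows", "arguments": {"moves": [[[-1, 0, 0, 0, 0.5], [-1, 0, 0, 0, 0.5], [-1, 0, 0, 0, 0.5], [-1, 0, 0, 0, 0.5], [-1, 0, 0, 0, 0.5], [-1, 0, 0, 0, 0.5], [0, 0, 0, 0, 0.5], [0, 0, 0, 0, 0.5]]]}}

```text
clock: 38.78
tool_pos: [0.494, -0.0558, 0.3981]
tcp_rot: [[1.0, 0.031, 0.002], [0.031, -1.0, -0.0], [0.002, 0.0, -1.0]]
contact_force: [0.9, -0.8, 0.3]
finger_gap: 0.501
gripper_force: 0.0
```

Run:
```python
from h import *
st(); g=grab('wrist')
cv2.imwrite('pics/w9.png',cv2.resize(g['im'],(800,600),interpolation=cv2.INTER_CUBIC)[:420])
np.savez('w9.npz',**g)
```

```text
38.77 [ 0.494  -0.0558  0.3981] x [1.    0.031 0.002] z [ 0.002 -0.    -1.   ] F [ 0.9 -0.8  0.3] 0.5006961069084812 0.0
```

View pics/w9.png

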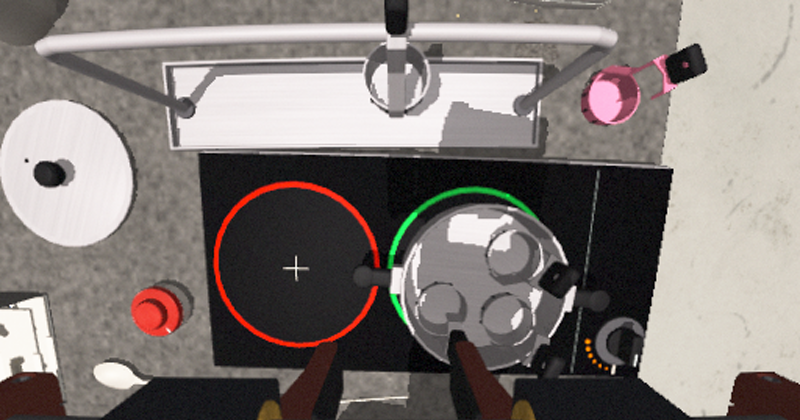

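Cup A hangs on the bar at (397,35) with its tab up. Cups B, C and D remain with rims at (515,253), (440,307) and (507,318).

Run:
```python
from h import *
g=dict(np.load('w9.npz'));k=.64
f=lambda q,z:onplane(g,np.array(q)*k,z).round(4)
print('BCD',f([[514,252],[440,309],[507,319]],.096)); h=f([[367,275],[598,299]],.111);print(h,h.mean(0))
print('Btab top',f([[572,290]],.242), 'Btab mid', f([[558,278]],.224))
```

```text
BCD [[ 0.5073 -0.1856  0.096 ]
 [ 0.4402 -0.1079  0.096 ]
 [ 0.4308 -0.1851  0.096 ]]
[[ 0.4793 -0.0259  0.111 ]
 [ 0.4608 -0.2799  0.111 ]] [ 0.47005 -0.1529   0.111  ]
Btab top [[ 0.4965 -0.1921  0.242 ]] Btab mid [[ 0.5024 -0.1871  0.224 ]]
```

Call:
{"name": "play_rows", "arguments": {"moves": [[[0.04, 0.937, 0, 0, 0.5], [0.04, 0.937, 0, 0, 0.5], [0.04, 0.937, 0, 0, 0.5], [0.04, 0.937, 0, 0, 0.5], [0.04, 0.937, 0, 0, 0.5], [0.04, 0.937, 0, 0, 0.5], [0.04, 0.937, 0, 0, 0.5], [0, 0, 0, 0.895, 0.5], [0, 0, 0, 0.895, 0.5], [0, 0, 0, 0.895, 0.5], [0, 0, 0, 0.895, 0.5]]]}}

```text
clock: 40.2
tool_pos: [0.503, -0.1873, 0.3973]
tcp_rot: [[0.873, -0.488, -0.0], [-0.488, -0.873, -0.0], [-0.0, 0.0, -1.0]]
contact_force: [-0.1, -0.7, 0.9]
finger_gap: 0.501
gripper_force: 0.0
```

Call:
{"name": "play_rows", "arguments": {"moves": [[[0, 0, 0.94, 0, 0.5], [0, 0, 0.94, 0, 0.5], [0, 0, 0.94, 0, 0.5], [0, 0, 0.94, 0, 0.5], [0, 0, 0.94, 0, 0.5], [0, 0, 0.94, 0, 0.5], [0, 0, 0.94, 0, 0.5], [0, 0, 0.94, 0, 0.5], [0, 0, 0.94, 0, 0.5], [0, 0, 0.94, 0, 0.5], [0, 0, 0, 0, 0.5]]]}}

```text
clock: 41.58
tool_pos: [0.5021, -0.1868, 0.208]
tcp_rot: [[0.875, -0.484, -0.003], [-0.484, -0.875, 0.001], [-0.003, 0.0, -1.0]]
contact_force: [0.4, 0.1, 0.7]
finger_gap: 0.495
gripper_force: 0.0
```

Call:
{"name": "play_rows", "arguments": {"moves": [[[0, 0, 0, 0, 0], [0, 0, 0, 0, 0], [0, 0, 0, 0, 0], [0, 0, 0, 0, 0], [0, 0, 0, 0, 0], [0, 0, 0, 0, 0]]], "squeeze": 20}}

```text
clock: 42.32
tool_pos: [0.5033, -0.1868, 0.2098]
tcp_rot: [[0.875, -0.484, 0.001], [-0.484, -0.875, -0.0], [0.001, -0.0, -1.0]]
contact_force: [-0.4, 1.0, 5.1]
finger_gap: 0.157
gripper_force: 20.0
```

Call:
{"name": "play_rows", "arguments": {"moves": [[[0, 0, -0.5, 0, 0], [0, 0, -0.75, 0, 0], [0, 0, -0.75, 0, 0], [0, 0, -0.75, 0, 0], [0, 0, -0.75, 0, 0], [0, 0, -0.75, 0, 0], [0, 0, -0.75, 0, 0], [0, 0, 0, -0.9, 0], [0, 0, 0, -0.9, 0], [0, 0, 0, -0.9, 0], [0, 0, 0, -0.87, 0]]]}}

```text
clock: 43.7
tool_pos: [0.5029, -0.1866, 0.3098]
tcp_rot: [[0.999, 0.034, -0.0], [0.034, -0.999, 0.0], [-0.0, -0.0, -1.0]]
contact_force: [-0.1, -0.3, -0.8]
finger_gap: 0.157
gripper_force: 20.0
```

Call:
{"name": "play_rows", "arguments": {"moves": [[[0.863, -0.209, 0, 0, 0], [0.863, -0.209, 0, 0, 0], [0.863, -0.209, 0, 0, 0], [0.863, -0.209, 0, 0, 0], [0.863, -0.209, 0, 0, 0], [0.863, -0.209, 0, 0, 0], [0.863, -0.209, 0, 0, 0], [0.863, -0.209, 0, 0, 0], [0.863, -0.209, 0, 0, 0], [0.863, -0.209, 0, 0, 0], [0, 0, 0, 0, 0], [0, 0, 0, 0, 0]]]}}

```text
clock: 45.2
tool_pos: [0.6739, -0.1397, 0.309]
tcp_rot: [[1.0, 0.03, -0.001], [0.03, -1.0, 0.0], [-0.001, -0.0, -1.0]]
contact_force: [0.2, -0.1, -0.8]
finger_gap: 0.157
gripper_force: 20.0
```

Call:
{"name": "play_rows", "arguments": {"moves": [[[0, 0, 0.4, 0, 0], [0, 0, 0.4, 0, 0], [0, 0, 0.4, 0, 0], [0, 0, 0, 0, 0], [0, 0, 0, 0, 0]]]}}

```text
clock: 45.82
tool_pos: [0.6743, -0.1398, 0.2853]
tcp_rot: [[1.0, 0.03, 0.0], [0.03, -1.0, -0.0], [0.0, 0.0, -1.0]]
contact_force: [0.6, -0.3, -0.8]
finger_gap: 0.161
gripper_force: 20.0
```

Call:
{"name": "play_rows", "arguments": {"moves": [[[0, 0, 0.3, 0, 0], [0, 0, 0.3, 0, 0], [0, 0, 0.3, 0, 0], [0, 0, 0.2, 0, 0], [0, 0, 0.2, 0, 0], [0, 0, 0.1, 0, 0], [0, 0, 0, 0, 0], [0, 0, 0, 0, 0]]]}}

```text
clock: 46.82
tool_pos: [0.6743, -0.1398, 0.2574]
tcp_rot: [[1.0, 0.03, 0.0], [0.03, -1.0, -0.0], [0.0, 0.0, -1.0]]
contact_force: [0.8, 0.2, -0.1]
finger_gap: 0.159
gripper_force: 20.0
```

Call:
{"name": "play_rows", "arguments": {"moves": [[[0, 0, 0.06, 0, 0], [0, 0, 0.06, 0, 0], [0, 0, 0, 0, 0], [0, 0, 0, 0, 0]]]}}

```text
clock: 47.32
tool_pos: [0.6754, -0.1399, 0.2566]
tcp_rot: [[1.0, 0.03, 0.003], [0.03, -1.0, -0.001], [0.003, 0.001, -1.0]]
contact_force: [1.0, 0.0, 6.0]
finger_gap: 0.161
gripper_force: 20.0
```

Call:
{"name": "play_rows", "arguments": {"moves": [[[0, 0, -0.05, 0, 0.2], [0, 0, 0, 0, 0.25], [0, 0, 0, 0, 0.35], [0, 0, 0, 0, 0.4], [0, 0, -0.5, 0, 0.4], [0, 0, -1, 0, 0.4], [0, 0, -1, 0, 0.4], [0, 0, -1, 0, 0.5], [0, 0, -1, 0, 0.5], [0, 0, -1, 0, 0.5], [0, 0, -1, 0, 0.5], [0, 0, -0.65, 0, 0.5]]]}}

```text
clock: 48.82
tool_pos: [0.6744, -0.1398, 0.4006]
tcp_rot: [[1.0, 0.03, 0.001], [0.03, -1.0, -0.0], [0.001, 0.0, -1.0]]
contact_force: [-0.5, 1.3, 0.1]
finger_gap: 0.499
gripper_force: 0.0
```

Call:
{"name": "play_rows", "arguments": {"moves": [[[-0.98, -0.158, 0, 0, 0.5], [-0.98, -0.158, 0, 0, 0.5], [-0.98, -0.158, 0, 0, 0.5], [-0.98, -0.158, 0, 0, 0.5], [-0.98, -0.158, 0, 0, 0.5], [-0.98, -0.158, 0, 0, 0.5], [-0.98, -0.158, 0, 0, 0.5], [-0.98, -0.158, 0, 0, 0.5], [-0.98, -0.158, 0, 0, 0.5], [-0.98, -0.158, 0, 0, 0.5], [-0.98, -0.158, 0, 0, 0.5], [-0.98, -0.158, 0, 0, 0.5]]]}}

```text
clock: 50.32
tool_pos: [0.4368, -0.1087, 0.3989]
tcp_rot: [[1.0, 0.03, -0.0], [0.03, -1.0, 0.0], [-0.0, -0.0, -1.0]]
contact_force: [-0.0, 0.4, 0.0]
finger_gap: 0.497
gripper_force: 0.0
```

Call:
{"name": "play_rows", "arguments": {"moves": [[[0, 0, 0, 0.55, 0.5], [0, 0, 0, 0, 0.5], [0, 0, 0, 0, 0.5]]]}}

```text
clock: 50.7
tool_pos: [0.4379, -0.1088, 0.399]
tcp_rot: [[0.999, -0.051, 0.0], [-0.051, -0.999, -0.0], [0.0, 0.0, -1.0]]
contact_force: [-0.0, -0.3, 0.1]
finger_gap: 0.498
gripper_force: 0.0
```

Run:
```python
from h import *
st(); g=grab('wrist'); np.savez('w10.npz',**g)
im=g['im']; 
for n,c in dict(A=(.672,-.05),B=(.675,-.14)).items():
    q=proj(g,[[*c,.289]])[0].astype(int); print(n,q,im.shape)
    if 0<=q[1]<384: print(im[max(q[1]-8,0):q[1]+8,q[0]-8:q[0]+8].mean())
# dark tabs in top cam
t=grab('top'); hsv=t['im'].max(2)
for n,c in dict(A=(.672,-.05),B=(.675,-.14)).items():
    q=proj(t,[[*c,.289]])[0].astype(int); p=hsv[q[1]-8:q[1]+9,q[0]-8:q[0]+9]; v,u=np.nonzero(p<60); print(n,len(u),onplane(t,[[u.mean()+q[0]-8,v.mean()+q[1]-8]],.28).round(3) if len(u) else '')
```

```text
50.7 [ 0.4379 -0.1088  0.399 ] x [ 0.999 -0.051  0.   ] z [ 0. -0. -1.] F [-0.  -0.3  0.1] 0.498380489807825 0.0
A [171 -63] (384, 512, 3)
B [275 -74] (384, 512, 3)
A 41 [[ 0.675 -0.051  0.28 ]]
B 45 [[ 0.671 -0.14   0.28 ]]
```

Call:
{"name": "play_rows", "arguments": {"moves": [[[0.03, 0, 0.945, 0, 0.5], [0.03, 0, 0.945, 0, 0.5], [0, 0, 0.945, 0, 0.5], [0, 0, 0.945, 0, 0.5], [0, 0, 0.945, 0, 0.5], [0, 0, 0.945, 0, 0.5], [0, 0, 0.945, 0, 0.5], [0, 0, 0.945, 0, 0.5], [0, 0, 0.945, 0, 0.5], [0, 0, 0.945, 0, 0.5], [0, 0, 0, 0, 0.5]]]}}

```text
clock: 52.18
tool_pos: [0.4383, -0.1087, 0.2087]
tcp_rot: [[0.999, -0.052, -0.003], [-0.052, -0.999, 0.001], [-0.003, -0.001, -1.0]]
contact_force: [0.5, -0.7, -0.6]
finger_gap: 0.502
gripper_force: 0.0
```

Call:
{"name": "play_rows", "arguments": {"moves": [[[0, 0, 0, 0, 0], [0, 0, 0, 0, 0], [0, 0, 0, 0, 0], [0, 0, 0, 0, 0], [0, 0, 0, 0, 0], [0, 0, 0, 0, 0]]], "squeeze": 20}}

```text
clock: 52.92
tool_pos: [0.4396, -0.109, 0.2104]
tcp_rot: [[0.999, -0.053, 0.001], [-0.053, -0.999, -0.0], [0.001, 0.0, -1.0]]
contact_force: [0.2, -0.9, 5.7]
finger_gap: 0.156
gripper_force: 20.0
```

Call:
{"name": "play_rows", "arguments": {"moves": [[[0, 0, -0.5, 0, 0], [0, 0, -0.75, 0, 0], [0, 0, -0.75, 0, 0], [0, 0, -0.75, 0, 0], [0, 0, -0.75, 0, 0], [0, 0, -0.75, 0, 0], [0, 0, -0.75, 0, 0], [0, 0, 0, -0.28, 0], [0, 0, 0, -0.27, 0]]]}}

```text
clock: 54.05
tool_pos: [0.4393, -0.1089, 0.3106]
tcp_rot: [[1.0, 0.031, 0.0], [0.031, -1.0, -0.0], [0.0, 0.0, -1.0]]
contact_force: [0.1, 0.2, 0.2]
finger_gap: 0.157
gripper_force: 20.0
```

Call:
{"name": "play_rows", "arguments": {"moves": [[[0.974, -0.8, 0, 0, 0], [0.974, -0.8, 0, 0, 0], [0.974, -0.8, 0, 0, 0], [0.974, -0.8, 0, 0, 0], [0.974, -0.8, 0, 0, 0], [0.974, -0.8, 0, 0, 0], [0.974, -0.8, 0, 0, 0], [0.974, -0.8, 0, 0, 0], [0.974, -0.175, 0, 0, 0], [0.974, -0.175, 0, 0, 0], [0.974, -0.175, 0, 0, 0], [0.974, -0.175, 0, 0, 0]]]}}

```text
clock: 55.55
tool_pos: [0.6696, 0.0408, 0.3096]
tcp_rot: [[1.0, 0.03, -0.0], [0.03, -1.0, -0.0], [-0.0, 0.0, -1.0]]
contact_force: [0.1, 0.4, -0.6]
finger_gap: 0.158
gripper_force: 20.0
```

Call:
{"name": "play_rows", "arguments": {"moves": [[[0, 0, 0, 0, 0], [0, 0, 0, 0, 0], [0, 0, 0.4, 0, 0], [0, 0, 0.4, 0, 0], [0, 0, 0.4, 0, 0], [0, 0, 0, 0, 0], [0, 0, 0, 0, 0]]]}}

```text
clock: 56.42
tool_pos: [0.6687, 0.04, 0.286]
tcp_rot: [[1.0, 0.03, 0.0], [0.03, -1.0, 0.0], [0.0, -0.0, -1.0]]
contact_force: [0.6, -0.1, -0.6]
finger_gap: 0.157
gripper_force: 20.0
```

Call:
{"name": "play_rows", "arguments": {"moves": [[[0, 0, 0.3, 0, 0], [0, 0, 0.3, 0, 0], [0, 0, 0.3, 0, 0], [0, 0, 0.2, 0, 0], [0, 0, 0.2, 0, 0], [0, 0, 0.1, 0, 0], [0, 0, 0, 0, 0], [0, 0, 0, 0, 0]]]}}

```text
clock: 57.42
tool_pos: [0.6687, 0.04, 0.2581]
tcp_rot: [[1.0, 0.03, 0.0], [0.03, -1.0, 0.0], [0.0, 0.0, -1.0]]
contact_force: [-0.6, -0.0, -1.0]
finger_gap: 0.159
gripper_force: 20.0
```

Call:
{"name": "play_rows", "arguments": {"moves": [[[0, 0, 0.06, 0, 0], [0, 0, 0.06, 0, 0], [0, 0, 0, 0, 0], [0, 0, 0, 0, 0]]]}}

```text
clock: 57.92
tool_pos: [0.6693, 0.04, 0.2568]
tcp_rot: [[1.0, 0.03, 0.002], [0.03, -1.0, 0.0], [0.002, -0.0, -1.0]]
contact_force: [-0.6, -0.8, 5.5]
finger_gap: 0.161
gripper_force: 20.0
```

Call:
{"name": "play_rows", "arguments": {"moves": [[[0, 0, -0.05, 0, 0.2], [0, 0, 0, 0, 0.25], [0, 0, 0, 0, 0.35], [0, 0, 0, 0, 0.4], [0, 0, -0.5, 0, 0.4], [0, 0, -1, 0, 0.4], [0, 0, -1, 0, 0.4], [0, 0, -1, 0, 0.5], [0, 0, -1, 0, 0.5], [0, 0, -1, 0, 0.5], [0, 0, -1, 0, 0.5], [0, 0, -0.65, 0, 0.5]]]}}

```text
clock: 59.42
tool_pos: [0.6689, 0.04, 0.4018]
tcp_rot: [[1.0, 0.03, 0.002], [0.03, -1.0, 0.0], [0.002, -0.0, -1.0]]
contact_force: [-0.3, -1.1, -0.1]
finger_gap: 0.499
gripper_force: 0.0
```

Call:
{"name": "play_rows", "arguments": {"moves": [[[-0.95, 0.85, 0, 0, 0.5], [-0.95, 0.85, 0, 0, 0.5], [-0.95, 0.85, 0, 0, 0.5], [-0.95, 0.85, 0, 0, 0.5], [-0.95, 0.85, 0, 0, 0.5], [-0.95, 0.85, 0, 0, 0.5], [-0.95, 0.85, 0, 0, 0.5], [-0.95, 0.85, 0, 0, 0.5], [-0.95, 0.85, 0, 0, 0.5], [-0.95, 0.85, 0, 0, 0.5], [-0.95, 0.85, 0, 0, 0.5], [-0.95, 0.85, 0, 0, 0.5]]]}}

```text
clock: 60.92
tool_pos: [0.4455, -0.1716, 0.3996]
tcp_rot: [[1.0, 0.03, 0.0], [0.03, -1.0, -0.0], [0.0, 0.0, -1.0]]
contact_force: [-1.3, -0.6, 1.5]
finger_gap: 0.5
gripper_force: 0.0
```

Call:
{"name": "play_rows", "arguments": {"moves": [[[-0.95, 0.85, 0, 0, 0.5], [0, 0, 0, 0.77, 0.5], [0, 0, 0, 0.77, 0.5], [0, 0, 0, 0.76, 0.5], [0, 0, 0, 0, 0.5], [0, 0, 0, 0, 0.5]]]}}

```text
clock: 61.68
tool_pos: [0.428, -0.1884, 0.3995]
tcp_rot: [[0.951, -0.308, 0.0], [-0.308, -0.951, -0.0], [0.0, -0.0, -1.0]]
contact_force: [-0.2, -0.4, 0.5]
finger_gap: 0.497
gripper_force: 0.0
```

Run:
```python
from h import *
st(); g=grab('wrist'); np.savez('w11.npz',**g)
t=grab('top'); cv2.imwrite('pics/t11.png',t['im'])
hsv=t['im'].max(2)
for n,c in dict(A=(.672,-.05),B=(.675,-.14),C=(.669,.04)).items():
    q=proj(t,[[*c,.289]])[0].astype(int); p=hsv[q[1]-8:q[1]+9,q[0]-8:q[0]+9]; v,u=np.nonzero(p<60); print(n,len(u),onplane(t,[[u.mean()+q[0]-8,v.mean()+q[1]-8]],.28).round(3) if len(u) else '')
```

```text
61.67 [ 0.428  -0.1884  0.3995] x [ 0.951 -0.308  0.   ] z [ 0. -0. -1.] F [-0.2 -0.4  0.5] 0.4973493527716713 0.0
A 38 [[ 0.675 -0.051  0.28 ]]
B 41 [[ 0.671 -0.14   0.28 ]]
C 31 [[0.666 0.038 0.28 ]]
```

Call:
{"name": "play_rows", "arguments": {"moves": [[[0.02, 0, 0.945, 0, 0.5], [0.03, 0, 0.945, 0, 0.5], [0, 0, 0.945, 0, 0.5], [0, 0, 0.945, 0, 0.5], [0, 0, 0.945, 0, 0.5], [0, 0, 0.945, 0, 0.5], [0, 0, 0.945, 0, 0.5], [0, 0, 0.945, 0, 0.5], [0, 0, 0.945, 0, 0.5], [0, 0, 0.945, 0, 0.5], [0, 0, 0, 0, 0.5]]]}}

```text
clock: 63.15
tool_pos: [0.4284, -0.1882, 0.2094]
tcp_rot: [[0.951, -0.309, -0.003], [-0.309, -0.951, 0.001], [-0.003, -0.0, -1.0]]
contact_force: [-0.3, 0.8, 1.1]
finger_gap: 0.496
gripper_force: 0.0
```

Call:
{"name": "play_rows", "arguments": {"moves": [[[0, 0, 0, 0, 0], [0, 0, 0, 0, 0], [0, 0, 0, 0, 0], [0, 0, 0, 0, 0], [0, 0, 0, 0, 0], [0, 0, 0, 0, 0]]], "squeeze": 20}}

```text
clock: 63.9
tool_pos: [0.4295, -0.1886, 0.2109]
tcp_rot: [[0.951, -0.31, 0.001], [-0.31, -0.951, -0.0], [0.001, -0.0, -1.0]]
contact_force: [0.1, 0.6, 5.4]
finger_gap: 0.16
gripper_force: 20.0
```

Call:
{"name": "play_rows", "arguments": {"moves": [[[0, 0, -0.5, 0, 0], [0, 0, -0.75, 0, 0], [0, 0, -0.75, 0, 0], [0, 0, -0.75, 0, 0], [0, 0, -0.75, 0, 0], [0, 0, -0.75, 0, 0], [0, 0, -0.75, 0, 0], [0, 0, 0, -0.77, 0], [0, 0, 0, -0.77, 0], [0, 0, 0, -0.76, 0]]]}}

```text
clock: 65.15
tool_pos: [0.4292, -0.1886, 0.311]
tcp_rot: [[0.999, 0.034, -0.0], [0.034, -0.999, -0.0], [-0.0, 0.0, -1.0]]
contact_force: [-0.0, 0.2, -0.9]
finger_gap: 0.152
gripper_force: 20.0
```

Call:
{"name": "play_rows", "arguments": {"moves": [[[0.5, -1, 0, 0, 0], [0.5, -1, 0, 0, 0], [0.5, -1, 0, 0, 0], [0.5, -1, 0, 0, 0], [0.5, -1, 0, 0, 0], [0.5, -1, 0, 0, 0], [0.5, -1, 0, 0, 0], [0.5, -1, 0, 0, 0], [0.5, -1, 0, 0, 0], [0.5, -1, 0, 0, 0], [0.5, -1, 0, 0, 0], [0.5, -1, 0, 0, 0]]]}}

```text
clock: 66.65
tool_pos: [0.5424, 0.0557, 0.3108]
tcp_rot: [[1.0, 0.03, -0.0], [0.03, -1.0, -0.0], [-0.0, 0.0, -1.0]]
contact_force: [0.8, 0.4, -0.6]
finger_gap: 0.158
gripper_force: 20.0
```

Call:
{"name": "play_rows", "arguments": {"moves": [[[0.25, -0.9, 0, 0, 0], [0.25, -0.9, 0, 0, 0], [0.25, -0.9, 0, 0, 0], [0.25, -0.87, 0, 0, 0], [0.888, 0, 0, 0, 0], [0.888, 0, 0, 0, 0], [0.888, 0, 0, 0, 0], [0.888, 0, 0, 0, 0], [0.888, 0, 0, 0, 0], [0.888, 0, 0, 0, 0], [0, 0, 0, 0, 0], [0, 0, 0, 0, 0]]]}}

```text
clock: 68.15
tool_pos: [0.6658, 0.1303, 0.3101]
tcp_rot: [[1.0, 0.03, -0.001], [0.03, -1.0, -0.0], [-0.001, 0.0, -1.0]]
contact_force: [-0.4, -0.3, -1.2]
finger_gap: 0.159
gripper_force: 20.0
```

Call:
{"name": "play_rows", "arguments": {"moves": [[[0, 0, 0.4, 0, 0], [0, 0, 0.4, 0, 0], [0, 0, 0.4, 0, 0], [0, 0, 0, 0, 0], [0, 0, 0, 0, 0]]]}}

```text
clock: 68.78
tool_pos: [0.6665, 0.13, 0.2865]
tcp_rot: [[1.0, 0.03, 0.0], [0.03, -1.0, 0.0], [0.0, -0.0, -1.0]]
contact_force: [-0.1, -0.2, -1.0]
finger_gap: 0.162
gripper_force: 20.0
```

Call:
{"name": "play_rows", "arguments": {"moves": [[[0, 0, 0.3, 0, 0], [0, 0, 0.3, 0, 0], [0, 0, 0.3, 0, 0], [0, 0, 0.2, 0, 0], [0, 0, 0.2, 0, 0], [0, 0, 0.1, 0, 0], [0, 0, 0, 0, 0], [0, 0, 0, 0, 0]]]}}

```text
clock: 69.78
tool_pos: [0.6665, 0.1301, 0.2587]
tcp_rot: [[1.0, 0.03, 0.0], [0.03, -1.0, 0.0], [0.0, -0.0, -1.0]]
contact_force: [-0.0, -1.0, -0.6]
finger_gap: 0.164
gripper_force: 20.0
```

Call:
{"name": "play_rows", "arguments": {"moves": [[[0, 0, 0.06, 0, 0], [0, 0, 0.06, 0, 0], [0, 0, 0, 0, 0], [0, 0, 0, 0, 0]]]}}

```text
clock: 70.28
tool_pos: [0.6673, 0.1302, 0.2574]
tcp_rot: [[1.0, 0.03, 0.003], [0.03, -1.0, 0.0], [0.003, -0.0, -1.0]]
contact_force: [0.6, -0.5, 5.3]
finger_gap: 0.158
gripper_force: 20.0
```

Call:
{"name": "play_rows", "arguments": {"moves": [[[0, 0, -0.05, 0, 0.2], [0, 0, 0, 0, 0.25], [0, 0, 0, 0, 0.35], [0, 0, 0, 0, 0.4], [0, 0, -0.5, 0, 0.4], [0, 0, -1, 0, 0.4], [0, 0, -1, 0, 0.4], [0, 0, -1, 0, 0.5], [0, 0, -1, 0, 0.5], [0, 0, -1, 0, 0.5], [0, 0, -1, 0, 0.5], [0, 0, -0.65, 0, 0.5]]]}}

```text
clock: 71.78
tool_pos: [0.6666, 0.1301, 0.4021]
tcp_rot: [[1.0, 0.03, 0.002], [0.03, -1.0, 0.0], [0.002, -0.0, -1.0]]
contact_force: [-0.6, 0.4, 0.2]
finger_gap: 0.502
gripper_force: 0.0
```

Call:
{"name": "play_rows", "arguments": {"moves": [[[-1, 0.08, 0, 0.1, 0.9], [-1, 0.08, -0.2, 0.1, 0.9], [-1, 0.08, -0.2, 0, 0.9], [-1, 0.08, -0.2, 0, 0.9], [-1, 0.08, -0.2, 0, 0.9], [-1, 0.08, -0.2, 0, 0.9], [-1, 0.08, -0.2, 0, 0.9], [-1, 0.08, -0.2, 0, 0.9], [-1, 0.08, -0.2, 0, 0.9], [-1, 0.08, -0.2, 0, 0.9], [-1, 0.08, -0.2, 0, 0.9], [-1, 0.08, 0, 0, 0.9]]]}}

```text
clock: 73.28
tool_pos: [0.4253, 0.1099, 0.4405]
tcp_rot: [[1.0, -0.0, 0.001], [-0.0, -1.0, 0.0], [0.001, -0.0, -1.0]]
contact_force: [-0.4, 0.9, -0.1]
finger_gap: 0.897
gripper_force: 0.0
```

Call:
{"name": "play_rows", "arguments": {"moves": [[[-1, 0.08, 0, 0, 0.9], [-0.4, 0, 0, 0, 0.9], [0, 0, 0, 0, 0.9], [0, 0, 0, 0, 0.9]]]}}

```text
clock: 73.78
tool_pos: [0.3989, 0.1085, 0.44]
tcp_rot: [[1.0, -0.0, 0.0], [-0.0, -1.0, -0.0], [0.0, 0.0, -1.0]]
contact_force: [0.6, -0.1, 0.3]
finger_gap: 0.899
gripper_force: 0.0
```

Run:
```python
from h import *
st(); g=grab('wrist')
cv2.imwrite('pics/w12.png',cv2.resize(g['im'],(800,600),interpolation=cv2.INTER_CUBIC)[:420])
np.savez('w12.npz',**g)
```

```text
73.78 [0.3989 0.1085 0.44  ] x [ 1. -0.  0.] z [ 0. -0. -1.] F [ 0.6 -0.1  0.3] 0.8986093672686525 0.0
```

View pics/w12.png

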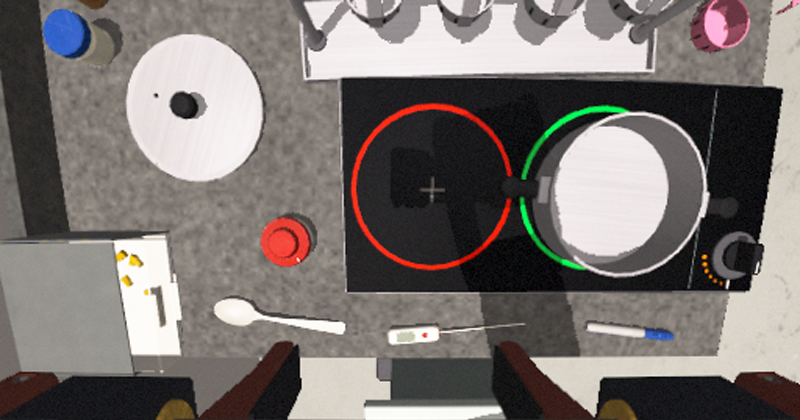

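The view shows the pan empty with its rim between columns 546 and 708 and rows 112 and 276, and four cups on the rail. The lid rests at (195,107) with its knob at (184,105).

Run:
```python
from m import *
g=dict(np.load('w12.npz'));k=.64
f=lambda q,z:onplane(g,np.array(q)*k,z).round(4)
h=f([[514,187],[728,208]],.111);print('handles',h,h.mean(0),np.hypot(*(h[0]-h[1])[:2]))
R=f([[708,195],[640,112],[625,276],[690,150],[680,250],[600,127]],.125)[:,:2]; print('rim',circ(R))
print('red',f([[432,190]],.055))
P=ring(g,(50,150,80),(80,255,255)); c,r=circ(P)
for _ in range(3):
    d=abs(np.hypot(*(P-c).T)-r); P=P[d<.01]; c,r=circ(P)
print('green',c,r,len(P))
print('knob top',f([[184,104]],.047)); 
im=g['im']; m=(im.min(2)>150).astype(np.uint8); m[:, :70]=0; m[130:]=0; m[:,180:]=0
n,l,s,cc=cv2.connectedComponentsWithStats(m); i=1+s[1:,4].argmax(); v,u=np.nonzero(l==i)
ct=max(cv2.findContours((l==i).astype(np.uint8),0,1)[0],key=len).reshape(-1,2)
for z in(.006,.01): print('lid',circ(onplane(g,ct,z)[:,:2]),s[i])
```

```text
handles [[ 0.4774 -0.0246  0.111 ]
 [ 0.4579 -0.2809  0.111 ]] [ 0.46765 -0.15275  0.111  ] 0.2570407360711527
rim (array([ 0.46603137, -0.15283068]), np.float64(0.08726959564131584))
red [[0.4745 0.0627 0.055 ]]
green [ 0.47590857 -0.1475371 ] 0.09813576090772831 574
knob top [[0.58   0.3684 0.047 ]]
lid (array([0.5817637 , 0.37632763]), np.float64(0.0917850294608493)) [  80   22   88   95 6154]
lid (array([0.58098734, 0.37453017]), np.float64(0.09116869391983265)) [  80   22   88   95 6154]
```

Call:
{"name": "play_rows", "arguments": {"moves": [[[0.5, 0.94, 0, 0, 0.5], [0.5, 0.94, 0, 0, 0.5], [0.5, 0.94, 0, 0, 0.5], [0.5, 0.94, 0, 0, 0.5], [0.5, 0.94, 0, 0, 0.5], [0.5, 0.94, 0, 0, 0.5], [0.5, 0.94, 0, 0, 0.5], [0.45, 0.94, 0, 0, 0.5]]]}}

```text
clock: 74.82
tool_pos: [0.4783, -0.0429, 0.4397]
tcp_rot: [[1.0, -0.0, -0.001], [-0.0, -1.0, 0.0], [-0.001, -0.0, -1.0]]
contact_force: [-0.4, -0.8, 0.0]
finger_gap: 0.498
gripper_force: 0.0
```

Call:
{"name": "play_rows", "arguments": {"moves": [[[0, 0, 0.7, -1, 0.5], [0, 0, 0.7, -1, 0.5], [0, 0, 0.7, -1, 0.5], [0, 0, 0.7, -1, 0.5], [0, 0, 0.7, -1, 0.5], [0, 0, 0.7, -1, 0.5], [0, 0, 0.7, -1, 0.5], [0, 0, 0.7, -1, 0.5], [0, 0, 0.7, -1, 0.5], [0, 0, 0.7, -0.97, 0.5], [0, 0, 0, 0, 0.5], [0, 0, 0, 0, 0.5]]]}}

```text
clock: 76.32
tool_pos: [0.478, -0.0421, 0.3004]
tcp_rot: [[0.078, 0.997, 0.0], [0.997, -0.078, -0.0], [-0.0, 0.0, -1.0]]
contact_force: [0.2, -1.1, 1.1]
finger_gap: 0.495
gripper_force: 0.0
```

Run:
```python
from m import *
st(); g=grab('wrist'); np.savez('w13.npz',**g)
cv2.imwrite('pics/w13.png',g['im'])
t=grab('top'); 
P=ring(g,(50,150,80),(80,255,255)); print(len(P)); c,r=circ(P); print(c,r)
P=ring(g,(0,180,60),(8,255,255),box=(150,100,350,280)); c,r=circ(P)
for _ in range(4):
    d=abs(np.hypot(*(P-c).T)-r); P=P[d<.012]; c,r=circ(P)
print('red',c,r)
# handle: dark pixels profile across x at y offsets, over the glass/green background unknown
for y in(-.03,-.04):
    X=np.array([[x,y,.112] for x in np.arange(.44,.53,.003)]); q=proj(g,X).round().astype(int); print([int(g['im'][v,u].max()) if 0<=v<384 else -1 for u,v in q])
```

```text
76.33 [ 0.478  -0.0421  0.3004] x [ 0.078  0.997 -0.   ] z [ 0. -0. -1.] F [ 0.2 -1.1  1.1] 0.49498100525725347 0.0
879
[ 0.65435747 -0.15121281] 0.19941899765283969
red [0.47561316 0.06332433] 0.097582658344555
[24, 31, 30, 29, 32, 34, 29, 34, 29, 28, 51, 57, 55, 49, 52, 45, 22, 25, 20, 26, 27, 28, 24, 33, 23, 30, 26, 30, 23, 25, 25]
[32, 29, 31, 36, 233, 255, 255, 255, 255, 162, 48, 60, 61, 56, 55, 60, 184, 185, 228, 254, 254, 227, 28, 29, 30, 26, 25, 23, 24, 21, 25]
```

Call:
{"name": "play_rows", "arguments": {"moves": [[[0, 0, 1, 0, 0.5], [0, 0, 1, 0, 0.5], [0, 0, 1, 0, 0.5], [0, 0, 1, 0, 0.5], [0, 0, 1, 0, 0.5], [0, 0, 1, 0, 0.5], [0, 0, 1, 0, 0.5], [0, 0, 1, 0, 0.5], [0, 0, 1, 0, 0.5], [0, 0, 0.9, 0, 0.5], [0, 0, 0.8, 0, 0.5], [0, 0, 0, 0, 0.5]]]}}

```text
clock: 77.92
tool_pos: [0.477, -0.042, 0.0853]
tcp_rot: [[0.076, 0.997, -0.002], [0.997, -0.076, 0.0], [0.0, -0.002, -1.0]]
contact_force: [-0.1, 0.2, 0.8]
finger_gap: 0.501
gripper_force: 0.0
```

Call:
{"name": "play_rows", "arguments": {"moves": [[[0, 0, 0, 0, 0], [0, 0, 0, 0, 0], [0, 0, 0, 0, 0], [0, 0, 0, 0, 0], [0, 0, 0, 0, 0], [0, 0, 0, 0, 0], [0, 0, 0, 0, 0]]], "squeeze": 25}}

```text
clock: 78.8
tool_pos: [0.4778, -0.042, 0.0866]
tcp_rot: [[0.075, 0.997, 0.001], [0.997, -0.075, -0.0], [-0.0, 0.001, -1.0]]
contact_force: [-2.1, -0.2, 5.8]
finger_gap: 0.326
gripper_force: 25.0
```

Run:
```python
from h import *
s=st(); print(s['torque'])
g=grab('wrist'); print(proj(g,[s['tool_pos']])); 
cv2.imwrite('pics/w14.png',cv2.resize(g['im'][60:290,130:390],None,fx=3,fy=2.6,interpolation=cv2.INTER_CUBIC)); np.savez('w14.npz',**g)
```

```text
78.8 [ 0.4778 -0.042   0.0866] x [ 0.075  0.997 -0.   ] z [ 0.001 -0.    -1.   ] F [-2.1 -0.2  5.8] 0.32582976651124673 25.001580119132996
[ 0.01043955  0.12995414 -0.01634352]
[[253.65566897 234.97633478]]
```

View pics/w14.png

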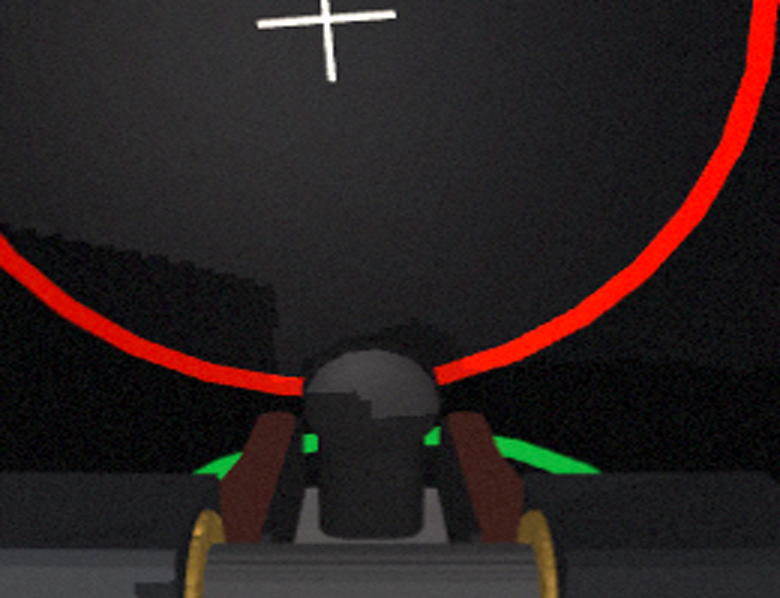

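The crop shows the pads on the handle's wider root bracket, with the round end protruding at (372,380). I compute the pan centre from the end's edge at (372,350).

Run:
```python
from h import *
g=dict(np.load('w14.npz'))
n=lambda X,Y:[130+X/3,60+Y/2.6]
for z in(.105,.112): 
    e=onplane(g,[n(372,350),n(305,400),n(440,400)],z); print(z,e.round(4),'centre',(e[0]-[.143*.075,.143*.997,0]).round(4))
print('red',onplane(g,[n(327,19)],.055))
```

```text
0.105 [[ 0.4803 -0.0109  0.105 ]
 [ 0.4672 -0.0209  0.105 ]
 [ 0.492  -0.0228  0.105 ]] centre [ 0.4696 -0.1534  0.105 ]
0.112 [[ 0.4804 -0.0091  0.112 ]
 [ 0.4679 -0.0186  0.112 ]
 [ 0.4915 -0.0204  0.112 ]] centre [ 0.4697 -0.1517  0.112 ]
red [[0.47613096 0.0638149  0.055     ]]
```

Call:
{"name": "play_rows", "arguments": {"moves": [[[0.1, 0.1, 0, 0, 0], [0.1, 0.1, 0, 0, 0], [0.1, 0.1, 0, 0, 0], [0, 0, 0, 0, 0], [0, 0, 0, 0, 0], [0, 0, 0, 0, 0]]]}}

```text
clock: 79.6
tool_pos: [0.4839, -0.0364, 0.086]
tcp_rot: [[0.076, 0.997, 0.0], [0.997, -0.076, 0.0], [0.0, 0.0, -1.0]]
contact_force: [-0.5, -0.5, -2.0]
finger_gap: 0.305
gripper_force: 25.4
```

Run:
```python
from h import *
st()
a=dict(np.load('w14.npz'))['im']; g=grab('wrist'); np.savez('w15.npz',**g)
b=g['im']
# handle-end displacement in camera (0 = moves rigidly with tool), by template match
t=a[190:230,225:285]; r=cv2.matchTemplate(b[175:245,210:300],t,cv2.TM_CCOEFF_NORMED); print(cv2.minMaxLoc(r), 'rigid at (15,15)')
```

```text
79.6 [ 0.4839 -0.0364  0.086 ] x [0.076 0.997 0.   ] z [ 0.  0. -1.] F [-0.5 -0.5 -2. ] 0.3050180275520006 25.432475935667753
(-0.19260144233703613, 0.672341525554657, (30, 0), (20, 19)) rigid at (15,15)
```

Call:
{"name": "play_rows", "arguments": {"moves": [[[0, 0, 0, 0, 0.38], [0, 0, 0, 0, 0.5], [0, 0, 0, 0, 0.5], [0, 0, -1, 0, 0.5], [0, 0, -1, 0, 0.5], [0, 0, -1, 0, 0.5], [0, 0, -1, 0, 0.5], [0, 0, -1, 0, 0.9], [0, 0, -1, 0, 0.9], [0, 0, -1, 0, 0.9], [0, 0, -1, 0, 0.9], [0, 0, -1, 0, 0.9]]]}}

```text
clock: 81.15
tool_pos: [0.4838, -0.0365, 0.2668]
tcp_rot: [[0.075, 0.997, 0.0], [0.997, -0.075, -0.0], [-0.0, 0.0, -1.0]]
contact_force: [0.1, -0.1, 0.3]
finger_gap: 0.897
gripper_force: 0.0
```

Call:
{"name": "play_rows", "arguments": {"moves": [[[0.5, 0, -1, 0, 0.9], [1, 0, -1, 0, 0.9], [1, 0, -1, 0, 0.9], [1, 0, -1, 0, 0.9], [0, 0, -1, 0, 0.9], [0, 0, -1, 0, 0.9], [0, 0, -1, 0, 0.9], [0, 0, 0, 0, 0.9], [0, 0, 0, 0, 0.9]]]}}

```text
clock: 82.28
tool_pos: [0.4887, 0.0333, 0.4052]
tcp_rot: [[0.075, 0.997, -0.001], [0.997, -0.075, -0.0], [-0.0, -0.001, -1.0]]
contact_force: [-0.4, -0.6, 0.2]
finger_gap: 0.901
gripper_force: 0.0
```

```bash
cat > pan.py <<'E'
from m import *
def pan(g,w=(.4,.55,-.26,-.03),c0=(.4745,-.150)):
    # rim: bright/edge points along radial profiles at z=.125
    gray=cv2.cvtColor(g['im'],cv2.COLOR_BGR2GRAY).astype(float); P=[]
    for a in np.arange(0,2*np.pi,.05):
        r=np.arange(.070,.110,.0005)
        q=proj(g,[[c0[0]+x*np.cos(a),c0[1]+x*np.sin(a),.125] for x in r])
        if q.min()<1 or q[:,0].max()>510 or q[:,1].max()>255: continue
        v=cv2.remap(gray.astype(np.float32),q[:,0].astype(np.float32).reshape(1,-1),q[:,1].astype(np.float32).reshape(1,-1),1)[0]
        v=np.convolve(v,np.ones(5)/5,'same'); d=v[:-6]-v[6:]; i=d[4:-4].argmax()+4
        if d[i]>25: P.append([c0[0]+r[i+3]*np.cos(a),c0[1]+r[i+3]*np.sin(a)])
    P=np.array(P); n0=len(P); c,rr=np.array(c0),.090
    for _ in range(15):
        e=P-c; d=np.hypot(*e.T); k=abs(d-.090)<max(.002,.010-.001*_); J=e[k]/d[k][:,None]
        c=c+np.linalg.lstsq(J,d[k]-.090,rcond=None)[0]
    return c,n0,k.sum()
E
python3 - <<'E'
from pan import *
st(); g=grab('wrist'); np.savez('w16.npz',**g); cv2.imwrite('pics/w16.png',g['im'])
P=ring(g,(0,180,60),(8,255,255),box=(150,60,350,280)); c,r=circ(P)
for _ in range(4):
    d=abs(np.hypot(*(P-c).T)-r); P=P[d<.012]; c,r=circ(P)
print('red',c,r)
for y in(0,-.01,-.015,-.02,-.025,-.03):
    xs=np.arange(.44,.53,.003); q=proj(g,[[x,y,.111] for x in xs]).round().astype(int); print(y,[int(g['im'][v,u].max()) if 0<=v<384 else -1 for u,v in q])
print('pan',pan(g))
o=dict(np.load('w12.npz')); print('w12',pan(o,c0=(.47,-.15)))
o=dict(np.load('w5.npz')); print('w5',pan(o,c0=(.47,-.15)))
E
```

```text
82.28 [0.4887 0.0333 0.4052] x [ 0.075  0.997 -0.   ] z [-0.001 -0.    -1.   ] F [-0.4 -0.6  0.2] 0.9012462489052013 0.0
red [0.47553927 0.06345834] 0.09762112664268717
0 [28, 34, 30, 29, 35, 30, 29, 29, 28, 29, 29, 25, 30, 26, 37, 34, 33, 14, 24, 17, 20, 21, 21, 15, 9, 15, 20, 18, 23, 17, 144]
-0.01 [254, 254, 103, 29, 27, 17, 18, 25, 20, 24, 18, 16, 22, 25, 28, 40, 39, 36, 35, 28, 18, 21, 21, 38, 143, 207, 208, 189, 62, 19, 22]
-0.015 [39, 247, 253, 206, 204, 201, 155, 110, 104, 24, 20, 15, 18, 26, 33, 35, 36, 31, 29, 33, 105, 206, 206, 195, 101, 103, 17, 20, 15, 12, 23]
-0.02 [30, 33, 32, 13, 18, 32, 26, 73, 207, 207, 208, 206, 98, 27, 31, 36, 35, 27, 36, 26, 21, 12, 7, 13, 17, 19, 15, 15, 20, 19, 22]
-0.025 [16, 10, 14, 18, 15, 15, 22, 12, 16, 18, 16, 14, 15, 25, 25, 26, 23, 31, 26, 10, 9, 16, 21, 21, 17, 25, 16, 20, 13, 14, 21]
-0.03 [17, 12, 11, 13, 13, 13, 20, 19, 10, 27, 92, 104, 14, 29, 33, 28, 29, 27, 26, 18, 16, 18, 16, 3, 16, 14, 23, 17, 19, 17, 15]
pan (array([ 0.47065855, -0.14590462]), 47, np.int64(36))
w12 (array([ 0.46838284, -0.15036478]), 126, np.int64(89))
w5 (array([ 0.46932431, -0.14980985]), 121, np.int64(109))
```

Call:
{"name": "play_rows", "arguments": {"moves": [[[0, 0, -0.15, 1, 0.9], [0, 0, -0.15, 1, 0.9], [0, 0, -0.15, 1, 0.9], [0, 0, -0.15, 1, 0.9], [0, 0, -0.15, 1, 0.9], [0, 0, -0.15, 1, 0.9], [0, 0, -0.15, 1, 0.9], [0, 0, -0.15, 1, 0.9], [0, 0, -0.15, 1, 0.9], [0, 0, -0.15, 0.97, 0.9]]]}}

```text
clock: 83.58
tool_pos: [0.4888, 0.0333, 0.435]
tcp_rot: [[1.0, -0.005, -0.002], [-0.005, -1.0, -0.0], [-0.002, 0.0, -1.0]]
contact_force: [-0.4, 1.0, -0.6]
finger_gap: 0.9
gripper_force: 0.0
```

Call:
{"name": "play_rows", "arguments": {"moves": [[[-0.9, -0.25, 0, 0, 0.9], [-0.9, -0.25, 0, 0, 0.9], [-0.9, -0.25, 0, 0, 0.9], [-0.9, -0.25, 0, 0, 0.9], [-0.9, -0.25, 0, 0, 0.9], [0, 0, 0, 0, 0.9], [0, 0, 0, 0, 0.9], [0, 0, 0, 0, 0.9]]]}}

```text
clock: 84.58
tool_pos: [0.3996, 0.0583, 0.436]
tcp_rot: [[1.0, -0.0, -0.0], [-0.0, -1.0, -0.0], [-0.0, 0.0, -1.0]]
contact_force: [0.0, 0.3, 0.0]
finger_gap: 0.903
gripper_force: 0.0
```

Run:
```python
from pan import *
st(); g=grab('wrist'); np.savez('w17.npz',**g); cv2.imwrite('pics/w17.png',g['im'])
P=ring(g,(0,180,60),(8,255,255),box=(100,60,400,280)); c,r=circ(P)
for _ in range(4):
    d=abs(np.hypot(*(P-c).T)-r); P=P[d<.012]; c,r=circ(P)
print('red',c,r)
P=ring(g,(50,150,80),(80,255,255)); c,r=circ(P)
for _ in range(3):
    d=abs(np.hypot(*(P-c).T)-r); P=P[d<.01]; c,r=circ(P)
print('green',c,r,len(P))
for c0 in[(.47,-.15),(.478,-.145),(.475,-.15)]: print('pan',pan(g,c0=c0))
o=dict(np.load('w12.npz')); print('w12',pan(o,c0=(.475,-.15)))
t=grab('top'); 
for c0 in[(.47,-.15),(.478,-.145)]: print('top',pan(t,c0=c0))
# lid
im=g['im']; m=(im.min(2)>150).astype(np.uint8); m[160:]=0; m[:,200:]=0
n,l,s,cc=cv2.connectedComponentsWithStats(m); i=1+s[1:,4].argmax()
ct=max(cv2.findContours((l==i).astype(np.uint8),0,1)[0],key=len).reshape(-1,2)
print('lid',circ(onplane(g,ct,.008)[:,:2]),s[i])
```

```text
84.58 [0.3996 0.0583 0.436 ] x [ 1. -0. -0.] z [-0. -0. -1.] F [0.  0.3 0. ] 0.902747216165716 0.0
red [0.45452639 0.11719272] 0.1257917551850989
green [ 0.47602003 -0.14724275] 0.09808335347876912 529
pan (array([ 0.47052589, -0.145268  ]), 126, np.int64(99))
pan (array([ 0.47062356, -0.14511978]), 126, np.int64(90))
pan (array([ 0.47054861, -0.14523414]), 126, np.int64(98))
w12 (array([ 0.4683895 , -0.15026632]), 126, np.int64(90))
top (array([ 0.46898633, -0.14934755]), 103, np.int64(43))
top (array([ 0.46933153, -0.14927949]), 105, np.int64(41))
lid (array([0.58159403, 0.37548296]), np.float64(0.09147613542046903)) [  56   22   87   95 6073]
```

Call:
{"name": "play_rows", "arguments": {"moves": [[[0.567, -0.99, 0, 0, 0.7], [0.567, -0.99, 0, 0, 0.7], [0.567, -0.99, 0, 0, 0.7], [0.567, -0.99, 0, 0, 0.7], [0.567, -0.99, 0, 0, 0.7], [0.567, -0.99, 0, 0, 0.7], [0.567, -0.99, 0, 0, 0.7], [0.567, -0.99, 0, 0, 0.7], [0.567, -0.99, 0, 0, 0.7], [0.567, -0.99, 0, 0, 0.7], [0.567, -0.99, 0, 0, 0.7], [0.567, -0.99, 0, 0, 0.7]]]}}

```text
clock: 86.18
tool_pos: [0.536, 0.2973, 0.4359]
tcp_rot: [[1.0, -0.0, -0.0], [-0.0, -1.0, -0.0], [-0.0, 0.0, -1.0]]
contact_force: [0.0, 0.7, 0.0]
finger_gap: 0.701
gripper_force: 0.0
```

Call:
{"name": "play_rows", "arguments": {"moves": [[[0.567, -0.99, 0, 0, 0.7], [0.567, -0.99, 0, 0, 0.7], [0.567, -0.99, 0, 0, 0.7], [0.567, -0.99, 0, 0, 0.7], [0, 0, 1, 0, 0.7], [0, 0, 1, 0, 0.7], [0, 0, 1, 0, 0.7], [0, 0, 1, 0, 0.7], [0, 0, 1, 0, 0.7], [0, 0, 1, 0, 0.7], [0, 0, 1, 0, 0.7], [0, 0, 1, 0, 0.7]]]}}

```text
clock: 87.68
tool_pos: [0.5807, 0.3751, 0.2748]
tcp_rot: [[1.0, -0.0, 0.0], [-0.0, -1.0, 0.0], [0.0, -0.0, -1.0]]
contact_force: [1.2, -0.1, -0.6]
finger_gap: 0.702
gripper_force: 0.0
```

Call:
{"name": "play_rows", "arguments": {"moves": [[[0, 0, 1, 0, 0.7], [0, 0, 1, 0, 0.7], [0, 0, 1, 0, 0.7], [0, 0, 1, 0, 0.7], [0, 0, 1, 0, 0.7], [0, 0, 0, 0, 0.7], [0, 0, 0, 0, 0.7]]]}}

```text
clock: 88.55
tool_pos: [0.5811, 0.3753, 0.1765]
tcp_rot: [[1.0, -0.0, 0.001], [-0.0, -1.0, 0.0], [0.001, -0.0, -1.0]]
contact_force: [0.1, 1.0, 0.2]
finger_gap: 0.7
gripper_force: 0.0
```

Run:
```python
from m import *
s=st(); g=grab('wrist'); np.savez('w18.npz',**g); cv2.imwrite('pics/w18.png',g['im'])
q=proj(g,[[.581,.375,.047]])[0]; print(q)
im=g['im'].max(2); u,v=q.round().astype(int); 
m=(im<70).astype(np.uint8); n,l,S,C=cv2.connectedComponentsWithStats(m)
for i in range(1,n):
    if S[i,4]>300: print(S[i],C[i], onplane(g,[C[i]],.040).round(4))
m=(g['im'].min(2)>140).astype(np.uint8); n,l,S,C=cv2.connectedComponentsWithStats(m); i=1+S[1:,4].argmax()
ct=max(cv2.findContours((l==i).astype(np.uint8),0,1)[0],key=len).reshape(-1,2); ct=ct[(ct[:,1]<190)]
P=onplane(g,ct,.008)[:,:2]; print('lid',circ(P),S[i],len(P))
```

```text
88.55 [0.5811 0.3753 0.1765] x [ 1.    -0.     0.001] z [ 0.001  0.    -1.   ] F [0.1 1.  0.2] 0.699777565595367 0.0
[253.40273151 189.08845134]
[    0     0   512   384 72141] [244.75737791 277.3886001 ] [[0.4678 0.3856 0.04  ]]
[100  23  32  28 603] [116.32172471  35.75787728] [[0.7392 0.514  0.04  ]]
[240 173  27  28 535] [253.47476636 186.20747664] [[0.5827 0.3749 0.04  ]]
lid (array([0.60025025, 0.38196892]), np.float64(0.07701642482918314)) [  179   104   147   147 14713] 375
```

Call:
{"name": "play_rows", "arguments": {"moves": [[[0.03, 0, 0.95, 0, 0.7], [0, 0, 0.95, 0, 0.7], [0, 0, 0.95, 0, 0.7], [0, 0, 0.95, 0, 0.7], [0, 0, 0.95, 0, 0.7], [0, 0, 0.95, 0, 0.7], [0, 0, 0.95, 0, 0.7], [0, 0, 0.95, 0, 0.7], [0, 0, 0, 0, 0.7], [0, 0, 0, 0, 0.7]]]}}

```text
clock: 89.85
tool_pos: [0.5816, 0.3753, 0.0244]
tcp_rot: [[1.0, -0.0, 0.001], [-0.0, -1.0, 0.0], [0.001, -0.0, -1.0]]
contact_force: [0.4, 0.2, -1.1]
finger_gap: 0.697
gripper_force: 0.0
```

Call:
{"name": "play_rows", "arguments": {"moves": [[[0, 0, 0, 0, 0], [0, 0, 0, 0, 0], [0, 0, 0, 0, 0], [0, 0, 0, 0, 0], [0, 0, 0, 0, 0], [0, 0, 0, 0, 0], [0, 0, 0, 0, 0]]], "squeeze": 30}}

```text
clock: 90.72
tool_pos: [0.5815, 0.3752, 0.0244]
tcp_rot: [[1.0, -0.0, 0.0], [-0.0, -1.0, 0.0], [0.0, -0.0, -1.0]]
contact_force: [-0.5, -0.3, 4.9]
finger_gap: 0.347
gripper_force: 30.0
```

Call:
{"name": "play_rows", "arguments": {"moves": [[[0, 0, -0.5, 0, 0], [0, 0, -1, 0, 0], [0, 0, -1, 0, 0], [0, 0, -1, 0, 0], [0, 0, -1, 0, 0], [0, 0, -1, 0, 0], [0, 0, -1, 0, 0], [0, 0, -1, 0, 0], [0, 0, -1, 0, 0], [0, 0, -0.8, 0, 0]]]}}

```text
clock: 91.98
tool_pos: [0.5814, 0.3752, 0.2116]
tcp_rot: [[1.0, -0.0, 0.001], [-0.0, -1.0, 0.0], [0.001, -0.0, -1.0]]
contact_force: [0.3, 0.4, -3.0]
finger_gap: 0.35
gripper_force: 30.0
```

Call:
{"name": "play_rows", "arguments": {"moves": [[[-0.925, 0.5, 0, 0, 0], [-0.925, 0.5, 0, 0, 0], [-0.925, 0.5, 0, 0, 0], [-0.925, 0.5, 0, 0, 0], [-0.925, 0.5, 0, 0, 0], [-0.925, 0.5, 0, 0, 0], [0, 1, 0, 0, 0], [0, 1, 0, 0, 0], [0, 1, 0, 0, 0], [0, 1, 0, 0, 0], [0, 1, 0, 0, 0], [0, 1, 0, 0, 0]]]}}

```text
clock: 93.48
tool_pos: [0.4703, 0.1937, 0.2101]
tcp_rot: [[1.0, -0.0, 0.0], [-0.0, -1.0, 0.0], [0.0, -0.0, -1.0]]
contact_force: [0.6, -0.2, -2.4]
finger_gap: 0.348
gripper_force: 30.0
```

Call:
{"name": "play_rows", "arguments": {"moves": [[[0, 1, 0, 0, 0], [0, 1, 0, 0, 0], [0, 1, 0, 0, 0], [0, 0, 0, 0, 0], [0, 0, 0, 0, 0]]]}}

```text
clock: 94.1
tool_pos: [0.4704, 0.1351, 0.2102]
tcp_rot: [[1.0, -0.001, 0.0], [-0.001, -1.0, 0.0], [0.0, -0.0, -1.0]]
contact_force: [-0.4, -0.8, -2.2]
finger_gap: 0.353
gripper_force: 30.0
```

Run:
```python
from pan import *
st(); g=grab('wrist'); np.savez('w19.npz',**g); cv2.imwrite('pics/w19.png',g['im'])
for c0 in[(.47,-.145),(.475,-.15)]: print('pan',pan(g,c0=c0))
t=grab('top'); cv2.imwrite('pics/t19.png',t['im'])
for c0 in[(.47,-.15),(.478,-.145)]: print('top',pan(t,c0=c0))
# held lid: bright blob in front of gripper
m=(g['im'].min(2)>140).astype(np.uint8); n,l,S,C=cv2.connectedComponentsWithStats(m); i=1+S[1:,4].argmax(); print(S[i],C[i])
P=ring(g,(50,150,80),(80,255,255)); print(len(P))
```

```text
94.1 [0.4704 0.1351 0.2102] x [ 1.    -0.001  0.   ] z [ 0.  0. -1.] F [-0.4 -0.8 -2.2] 0.3528825482294554 29.999429038725793
pan (array([ 0.47063355, -0.14531046]), 31, np.int64(30))
pan (array([ 0.47056964, -0.14529716]), 30, np.int64(30))
top (array([ 0.46916153, -0.14933624]), 126, np.int64(43))
top (array([ 0.47838659, -0.13429478]), 126, np.int64(41))
[  174     0   338    64 15493] [338.82559866  34.26599109]
1149
```

Call:
{"name": "play_rows", "arguments": {"moves": [[[0, 0.93, 0, 0, 0], [0, 0.93, 0, 0, 0], [0, 0.93, 0, 0, 0], [0, 0.93, 0, 0, 0], [0, 0.93, 0, 0, 0], [0, 0.93, 0, 0, 0], [0, 0.93, 0, 0, 0], [0, 0.93, 0, 0, 0], [0, 0.93, 0, 0, 0], [0, 0.93, 0, 0, 0], [0, 0.93, 0, 0, 0], [0, 0.93, 0, 0, 0]]]}}

```text
clock: 95.7
tool_pos: [0.4698, -0.0892, 0.21]
tcp_rot: [[1.0, 0.0, -0.0], [0.0, -1.0, -0.0], [-0.0, 0.0, -1.0]]
contact_force: [-0.0, 0.2, -2.4]
finger_gap: 0.354
gripper_force: 30.0
```

Call:
{"name": "play_rows", "arguments": {"moves": [[[0, 0.93, 0, 0, 0], [0, 0.93, 0, 0, 0], [0, 0.93, 0, 0, 0], [0, 0.07, 0, 0, 0], [0, 0, 0, 0, 0], [0, 0, 0.6, 0, 0], [0, 0, 0.6, 0, 0], [0, 0, 0.6, 0, 0], [0, 0, 0.5, 0, 0], [0, 0, 0.4, 0, 0], [0, 0, 0, 0, 0], [0, 0, 0, 0, 0]]]}}

```text
clock: 97.2
tool_pos: [0.4705, -0.1454, 0.1563]
tcp_rot: [[1.0, -0.0, 0.001], [-0.0, -1.0, -0.0], [0.001, 0.0, -1.0]]
contact_force: [0.4, -0.7, -2.1]
finger_gap: 0.353
gripper_force: 30.0
```

Call:
{"name": "play_rows", "arguments": {"moves": [[[0, 0, 0.2, 0, 0], [0, 0, 0.15, 0, 0], [0, 0, 0.1, 0, 0], [0, 0, 0, 0, 0], [0, 0, 0, 0, 0]]]}}

```text
clock: 97.82
tool_pos: [0.4702, -0.1453, 0.1471]
tcp_rot: [[1.0, -0.0, 0.0], [-0.0, -1.0, -0.0], [0.0, 0.0, -1.0]]
contact_force: [0.1, 0.0, -2.8]
finger_gap: 0.353
gripper_force: 30.0
```

Call:
{"name": "play_rows", "arguments": {"moves": [[[0, 0, 0.08, 0, 0], [0, 0, 0.08, 0, 0], [0, 0, 0.05, 0, 0], [0, 0, 0, 0, 0], [0, 0, 0, 0, 0]]]}}

```text
clock: 98.45
tool_pos: [0.4702, -0.1453, 0.1434]
tcp_rot: [[1.0, -0.0, 0.0], [-0.0, -1.0, -0.0], [0.0, 0.0, -1.0]]
contact_force: [-3.4, 1.0, 5.2]
finger_gap: 0.353
gripper_force: 30.0
```

Call:
{"name": "play_rows", "arguments": {"moves": [[[0, 0, -0.03, 0, 0.4], [0, 0, 0, 0, 0.5], [0, 0, 0, 0, 0.6], [0, 0, 0, 0, 0.7], [0, 0, -0.5, 0, 0.7], [0, 0, -1, 0, 0.7], [0, 0, -1, 0, 0.7], [0, 0, -1, 0, 0.7], [0, 0, -1, 0, 0.7], [0, 0, -1, 0, 0.7], [0, 0, -1, 0, 0.7], [0, 0, -1, 0, 0.7]]]}}

```text
clock: 99.95
tool_pos: [0.4701, -0.1453, 0.2949]
tcp_rot: [[1.0, -0.0, 0.001], [-0.0, -1.0, -0.0], [0.001, 0.0, -1.0]]
contact_force: [0.7, -1.0, 0.0]
finger_gap: 0.699
gripper_force: 0.0
```

Call:
{"name": "play_rows", "arguments": {"moves": [[[-0.7, -0.8, -1, 0, 0.7], [-0.7, -0.8, -1, 0, 0.7], [-0.7, -0.8, -1, 0, 0.7], [-0.7, -0.8, -1, 0, 0.7], [-0.7, -0.8, -1, 0, 0.7], [-0.3, -0.8, -1, 0, 0.7], [0, -0.8, -1, 0, 0.7], [0, -0.8, -0.5, 0, 0.7], [0, -0.8, 0, 0, 0.7], [0, 0, 0, 0, 0.7], [0, 0, 0, 0, 0.7]]]}}

```text
clock: 101.32
tool_pos: [0.394, -0.0016, 0.4436]
tcp_rot: [[1.0, 0.0, 0.0], [0.0, -1.0, -0.0], [0.0, 0.0, -1.0]]
contact_force: [-0.7, 0.4, 0.1]
finger_gap: 0.702
gripper_force: 0.0
```

Run:
```python
from pan import *
st(); g=grab('wrist'); np.savez('w20.npz',**g); cv2.imwrite('pics/w20.png',g['im'])
P=ring(g,(50,150,80),(80,255,255)); c,r=circ(P)
for _ in range(3):
    d=abs(np.hypot(*(P-c).T)-r); P=P[d<.01]; c,r=circ(P)
print('green',c,r,len(P))
m=(g['im'].min(2)>130).astype(np.uint8); n,l,S,C=cv2.connectedComponentsWithStats(m)
for i in range(1,n):
    if S[i,4]>2500:
        ct=max(cv2.findContours((l==i).astype(np.uint8),0,1)[0],key=len).reshape(-1,2)
        hull=cv2.convexHull(ct); print(S[i],circ(onplane(g,ct,.127)[:,:2]),cv2.contourArea(hull),cv2.fitEllipse(hull))
m=(g['im'].max(2)<60).astype(np.uint8); n,l,S,C=cv2.connectedComponentsWithStats(m)
for i in range(1,n):
    if 150<S[i,4]<2000: print('dark',S[i],onplane(g,[C[i]],.16).round(4))
t=grab('top'); h=t['im'].max(2)
for n,c in dict(A=(.672,-.05),B=(.675,-.14),C=(.669,.04),D=(.667,.13)).items():
    q=proj(t,[[*c,.289]])[0].astype(int); p=h[q[1]-8:q[1]+9,q[0]-8:q[0]+9]; v,u=np.nonzero(p<60); print(n,len(u),onplane(t,[[u.mean()+q[0]-8,v.mean()+q[1]-8]],.28).round(3) if len(u) else '')
```

```text
101.33 [ 0.394  -0.0016  0.4436] x [1. 0. 0.] z [ 0. -0. -1.] F [-0.7  0.4  0.1] 0.7019345161882664 0.0
green [ 0.47590452 -0.14732268] 0.09833993603339497 388
[ 136    0  234   51 8878] (array([ 0.59393777, -0.00105647]), np.float64(0.13569154236162595)) 10516.5 ((251.9064483642578, 24.37541961669922), (149.41604614257812, 235.0266571044922), 89.34929656982422)
[  322     0   190   261 20617] (array([ 0.42715666, -0.34435113]), np.float64(0.1806658844375205)) 35755.5 ((450.38702392578125, 137.7415313720703), (226.35084533691406, 314.1116943359375), 35.94768142700195)
[ 279   64  112  110 8272] (array([ 0.47071947, -0.1456148 ]), np.float64(0.0916753742245415)) 9304.5 ((336.13128662109375, 118.6860122680664), (106.41041564941406, 112.28175354003906), 50.12874984741211)
[   0  148   74   87 4849] (array([0.34627574, 0.41835882]), np.float64(0.08024346448113664)) 5528.5 ((28.248411178588867, 190.17807006835938), (93.89901733398438, 100.9073715209961), 13.924337387084961)
dark [332 111  21  20 315] [[ 0.4705 -0.1438  0.16  ]]
A 41 [[ 0.674 -0.051  0.28 ]]
B 47 [[ 0.671 -0.14   0.28 ]]
C 34 [[0.666 0.038 0.28 ]]
D 46 [[0.662 0.127 0.28 ]]
```

```bash
python3 -c "
from cell import arm
print(arm.job_done())"
```

```text
the job is handed in; nothing more can be done
None
```

I handed the job in, with no verdict returned: the dial is at its off stop, the pan about 6 mm from the green centre (nudged back once), all four cups hang on the rail, and the lid measures centred and seated.

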